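Stack and close the sauce pots on their stands

TASK

Set up the two sauce stands for the counter: put the black pot in the socket of the blue stand, nest the foot of the white pot in the mouth of the black one, and close the white pot with the green lid; put the red pot in the socket of the yellow stand and close it with the wooden lid. Every foot and lid must be fully home and level, with everything let go and at rest. Leave the shaker, the jar and the grey bowl where they are.

Things in the scene. Friction and masses are not known exactly. Their poses are not given: they have to be found in the camera images.
- black_pot: round open sauce pot, black plastic, standing upright. 58 mm outside diameter, 46 mm high, wall 4 mm (mouth 50 mm inside). Its foot, the lowest 8 mm, is narrower (43 mm across, 39 mm at the very bottom) and drops into a stand's socket or into another pot's mouth; above the foot the side is straight. Origin: centre of the underside of the foot, z up; round, so yaw means nothing. About 0.14 kg.
- white_pot: round open sauce pot, white glazed, standing upright. 58 mm outside diameter, 46 mm high, wall 4 mm (mouth 50 mm inside). Its foot, the lowest 8 mm, is narrower (43 mm across, 39 mm at the very bottom) and drops into a stand's socket or into another pot's mouth; above the foot the side is straight. Origin: centre of the underside of the foot, z up; round, so yaw means nothing. About 0.14 kg.
- red_pot: round open sauce pot, red plastic, standing upright. 58 mm outside diameter, 46 mm high, wall 4 mm (mouth 50 mm inside). Its foot, the lowest 8 mm, is narrower (43 mm across, 39 mm at the very bottom) and drops into a stand's socket or into another pot's mouth; above the foot the side is straight. Origin: centre of the underside of the foot, z up; round, so yaw means nothing. About 0.14 kg.
- green_lid: green plastic lid, 44 mm high in all, lying plug down: a plug 43 mm across (39 mm at the very bottom) and 8 mm high underneath, then a disc 58 mm across and 6 mm thick, then an upright round knob 20 mm across and 30 mm high (from 14 to 44 mm above the origin) to hold it by. The plug drops into a pot's mouth. Origin: centre of the underside of the plug, z up; round. About 0.07 kg.
- wood_lid: brown wooden lid, 44 mm high in all, lying plug down: a plug 43 mm across (39 mm at the very bottom) and 8 mm high underneath, then a disc 58 mm across and 6 mm thick, then an upright round knob 20 mm across and 30 mm high (from 14 to 44 mm above the origin) to hold it by. The plug drops into a pot's mouth. Origin: centre of the underside of the plug, z up; round. About 0.07 kg.
- blue_stand: blue round plastic stand, fixed to the table: a flat disc 90 mm across and 6 mm thick, with a raised ring round its middle (66 mm outside, 50 mm inside, its top 12 mm above the table), the socket for a pot's foot. Origin: centre of the underside on the table, z up; the socket's floor, where a pot's underside comes to rest, is 6 mm above it. Fully seated on a pot, a pot's or lid's origin is 38 mm above the origin of the pot below it.
- yellow_stand: yellow round plastic stand, fixed to the table: a flat disc 90 mm across and 6 mm thick, with a raised ring round its middle (66 mm outside, 50 mm inside, its top 12 mm above the table), the socket for a pot's foot. Origin: centre of the underside on the table, z up; the socket's floor, where a pot's underside comes to rest, is 6 mm above it.
- shaker: small metal shaker, 45 mm across, 68 mm high, loose. Origin: centre of its underside. Not part of the job: leave it standing where it is.
- jar: small amber jar with white cap, 48 mm across, 66 mm high, loose. Origin: centre of its underside. Not part of the job: leave it standing where it is.
- bowl: small shallow grey bowl, 72 mm across the rim, 28 mm high, loose. Origin: centre of its underside. Not part of the job: leave it standing where it is.
Mind the look-alikes: they are no part of the job. What is shaped like the black_pot but purple is not meant.

How it is judged:
At the end, for the whole second after the job is handed in: Blue stand: black pot, white pot, green lid; yellow stand: red pot, wooden lid. Each is within 6 mm of centred on what is below, within 3 mm of fully seated height (6 mm over a stand's origin, 38 mm over a pot's), within 0.07 rad of upright, and at rest (horizontal distance between black_pot and blue_stand below 0.006 m and z of black_pot in the frame of blue_stand between 0.003 and 0.009 m and angle between each of black_pot, white_pot, green_lid, red_pot, wood_lid's own z axis and vertical below 0.07 rad and horizontal distance between white_pot and black_pot below 0.006 m and z of white_pot in the frame of black_pot between 0.035 and 0.041 m and horizontal distance between green_lid and white_pot below 0.006 m and z of green_lid in the frame of white_pot between 0.035 and 0.041 m and horizontal distance between red_pot and yellow_stand below 0.006 m and z of red_pot in the frame of yellow_stand between 0.003 and 0.009 m and horizontal distance between wood_lid and red_pot below 0.006 m and z of wood_lid in the frame of red_pot between 0.035 and 0.041 m and linear speed of each of black_pot, white_pot, red_pot, green_lid, wood_lid below 0.02 m/s and angular speed of each of black_pot, white_pot, red_pot, green_lid, wood_lid below 0.2 rad/s); the robot touches nothing.
It fails at once if the shaker is moved by more than 30 mm or tipped over (distance of shaker from where it was at the start of the episode above 0.03 m or angle between shaker's own z axis and vertical above 0.5 rad).
It fails at once if the jar is moved by more than 30 mm or tipped over (distance of jar from where it was at the start of the episode above 0.03 m or angle between jar's own z axis and vertical above 0.5 rad).
It fails at once if the bowl is moved by more than 30 mm or tipped over (distance of bowl from where it was at the start of the episode above 0.03 m or angle between bowl's own z axis and vertical above 0.5 rad).
It also fails if it takes over 144 s, if anything falls off the work surface, if the arm or the gripper's body presses on something with over 40 N, if the wrist force passes 120 N, or if a joint passes its speed limit or range.

ROBOT

A 7-joint arm with a two-finger parallel gripper is mounted at the origin on the work surface. World frame = base frame: x ahead of the robot, y to its left, z up, the work surface at z = 0. Lengths are in m, angles in rad, forces in N, time in s.
With the tool pointing down it reaches from about 0.425 to 0.875 m from the base axis. Payload 4.7 kg.
Tool frame: the origin (TCP) lies midway between the tips of the shut fingers; the grasp point (between the pads) lies 19 mm behind it; z points along the fingers, y is the direction in which the jaws open and shut (so a half turn about z gives the same grasp; the last joint's range is limited). The gripper opens to 87 mm and grips with 3 to 60 N. Pads are 19 mm wide; open, the fingers measure 117 mm over their backs; the gripper's body (75 mm by 190 mm) begins 51 mm behind the grasp point.
Start: joints at [-1.088, 0.321, -0.07, 1.45, 0.023, 1.371, -0.057], TCP at [0.294, 0.58, 0.223] pointing down, gripper open.
Joint ranges: [-2.86, 2.86], [-0.3, 2.09], [-1.38, 1.24], [0.06, 2.45], [-1.56, 4.7], [0.09, 2.05], [-2.69, 2.69]. Speed limits (rad/s): [2.57, 2.57, 3.14, 3.14, 3.14, 3.14, 3.14].

INTERFACE

Orientations are given as a rotation vector (axis times angle).
In Python, from bench import ctrl, optics gives the robot as it stands. The module is installed in compiled form; this text tells all that it offers.
- The arm moves only by the tool step_arm, never from a script. Its argument "deltas" is a list of rows, each a list of 7 numbers: the turn, a rotation vector about the tool's x, y, z in degrees, then the shift along the tool's x, y, z in mm, then the finger opening in mm, from 0 to 87. A call has exactly 8 rows; each row is the pose to reach, as a shift and turn from the pose commanded when the call began, along the tool's axes at that moment; what a row does not reach only later rows make up. A row lasts 1/8 s, in which the tool goes at most 62.5 mm and 10.7 degrees, less where a joint would pass 70% of its speed; a pose out of reach is approached as far as the arm can. A call with a gripper value outside its range is refused whole. The fingers move at their own pace and stop on an object; "newtons" is the grip in N (left out, the last holds). Time passes only in rows, so rows that repeat a pose let the fingers close, or fill a call up. It gives the time, the measured TCP pose, the force and the opening at its end, in the units of the state.
- ctrl.get_state(): the state, without advancing time (a new reading comes with each control period).
- optics.get_image(name): name is "scene" or "top"; returns the picture (480x640x3 uint8, red, green, blue); there is no depth.
- optics.get_calibration(name): a dict with "K" (3x3 intrinsics, pixels), "k1" (the pictures are not rectified: a ray, as slopes to the right and down, at radius r is drawn at 1 + k1 r^2 times it, then the intrinsics apply), "R" (3x3) and "t" (3): a world point X has camera coordinates R X + t. Camera axes: x right, y down, z forward; pixel columns grow to the right and rows downward; lengths in m; the calibration is good to about 2 mm. A picture is of the moment at which its call begins. get_calibration takes no time and is no camera call.
- ctrl.close_job(): hands the job in, once; it reports no verdict.
The state is a dict: "time": time; "joint_positions": joint angles; "qd": joint speeds; "joint_torque": joint torques, N m; "position": TCP position; "tool_rot": TCP orientation; "ft_force": force on the tool from outside, world axes, zero at the start; "torque": the same for the moment, N m; "grip_width": opening from 0.0 (shut) to 1.0 (fully open).
Only numpy, scipy, OpenCV 4.12 (cv2) and the standard library are available. Lean on these libraries where they do the work, as an engineer would, in place of code of your own. Each camera call takes 0.05 s, during which the arm holds its last target.

## Working session

There is one attempt and no reset: what is moved stays moved. The work goes in short steps, Python scripts to look and compute and a tool call to move; the robot and the scene stay as the last step left them, time stands still between calls to the robot, and variables do not carry over. Pictures are saved under pics/ and viewed, and the job is handed in when it is done.

Besides the shell and the picture viewer there is one more tool, called after "Request:" as a command line: name --pt "numbers of a row" for each row, then --argument value for the rest. step_arm: Moves the arm, as the interface text tells. Its arguments: {"type":"object","properties":{"deltas":{"type":"array"},"newtons":{"type":"number"}},"required":["deltas"]}

```bash
mkdir -p pics; python3 - <<'E'
from bench import ctrl, optics
import cv2
print(ctrl.get_state())
for n in("scene","top"):
    im=optics.get_image(n); cv2.imwrite(f"pics/{n}0.png",im[:,:,::-1]); print(n,optics.get_calibration(n))
E
```

```text
{'time': 0.0, 'joint_positions': array([-1.08787969,  0.32182867, -0.07007649,  1.45166172,  0.02261385,
        1.37078624, -0.05691317]), 'qd': array([ 0.00149585, -0.00100787,  0.00076995,  0.00019407, -0.00089227,
       -0.00145706,  0.00037268]), 'joint_torque': array([ 1.76070921e-04, -4.91286206e+01, -4.04068977e-01, -3.12524056e+01,
       -6.39024074e-02,  4.38190112e-02,  1.87051978e-04]), 'position': array([0.29349755, 0.57935462, 0.22146443]), 'tool_rot': array([-7.29594669e-01, -3.05535862e+00,  2.93435076e-03]), 'ft_force': array([ 0.28765498, -0.53644193, -0.1101075 ]), 'torque': array([-0.0068475 , -0.00769026, -0.01984395]), 'grip_width': 1.0015566521037707}
scene {'K': array([[451.57655815,   0.        , 317.47695563],
       [  0.        , 451.57655815, 239.23256475],
       [  0.        ,   0.        ,   1.        ]]), 'k1': -0.054008598499060076, 'R': array([[ 0.38254045,  0.92384013, -0.0134987 ],
       [ 0.59890897, -0.25906605, -0.75775512],
       [-0.70354165,  0.2817875 , -0.65239939]]), 't': array([-0.16285939, -0.25891554,  1.26330773])}
top {'K': array([[435.57092354,   0.        , 319.64255888],
       [  0.        , 435.57092354, 246.16512693],
       [  0.        ,   0.        ,   1.        ]]), 'k1': -0.10745298078124138, 'R': array([[-0.00999025, -0.99986213, -0.01326331],
       [-0.9922895 ,  0.01155153, -0.1234022 ],
       [ 0.12353839,  0.01192822, -0.9922681 ]]), 't': array([-8.35274589e-04,  4.93990589e-01,  8.46975886e-01])}
```

View pics/top0.png

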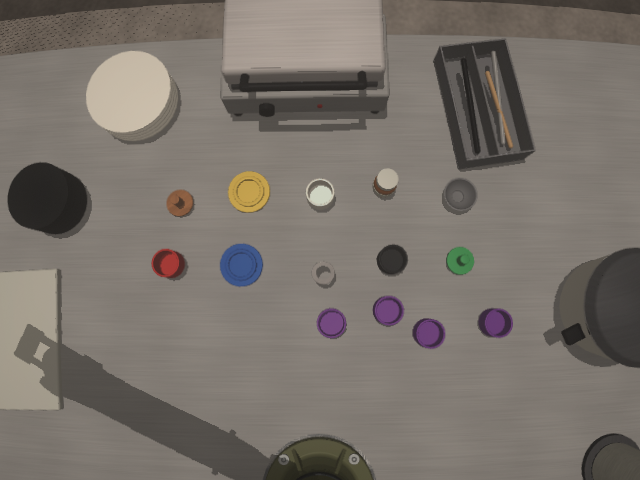

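View pics/scene0.png

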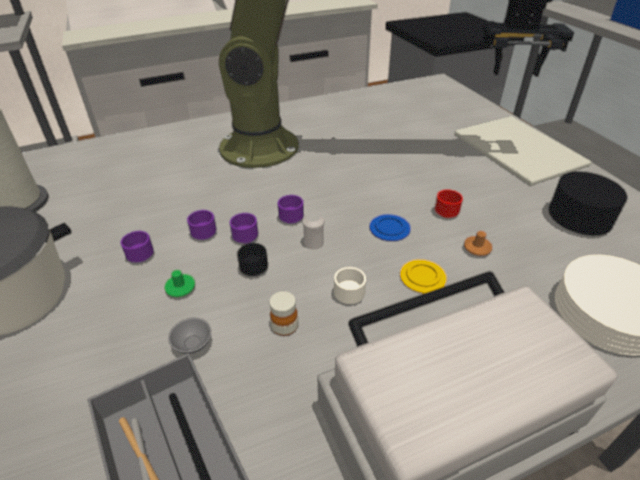

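```bash
python3 - <<'E'
import cv2,numpy as np
a=cv2.imread("pics/top0.png"); b=cv2.imread("pics/scene0.png")
c=cv2.resize(a[160:360,140:540],None,fx=2,fy=2,interpolation=cv2.INTER_CUBIC)
cv2.imwrite("pics/crop_top.png",c)
c=cv2.resize(b[170:360,110:510],None,fx=2,fy=2,interpolation=cv2.INTER_CUBIC)
cv2.imwrite("pics/crop_scene.png",c)
hsv=cv2.cvtColor(a,cv2.COLOR_BGR2HSV)
for n,(u,v) in dict(yel=(249,175),blue=(225,265),white=(320,181),whitein=(320,194),black=(392,247),blackin=(392,262),red=(158,258),green=(450,262),wood=(170,207),bg=(280,230),purp=(332,323),bgsh=(345,215)).items(): print(n,hsv[v,u])
from bench import optics
for n in("scene","top"):
    k=optics.get_calibration(n); print(-k["R"].T@k["t"])
E
```

```text
yel [ 21 153 193]
blue [111 143 128]
white [ 18  38 100]
whitein [ 37  21 210]
black [12 29 44]
blackin [15 19 53]
red [  2 126  79]
green [ 64 118 134]
wood [ 12 133 134]
bg [ 16  29 130]
purp [143 108 127]
bgsh [ 16  28 137]
[ 1.10615675 -0.27260451  0.62578822]
[ 0.38553929 -0.01664442  0.9013756 ]
```

View pics/crop_top.png

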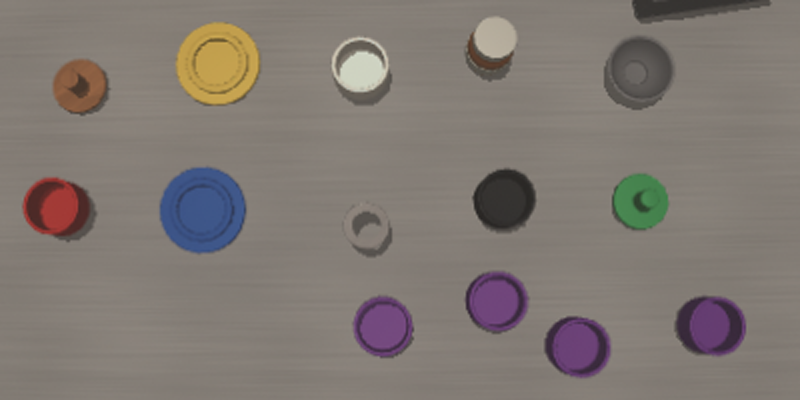

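View pics/crop_scene.png

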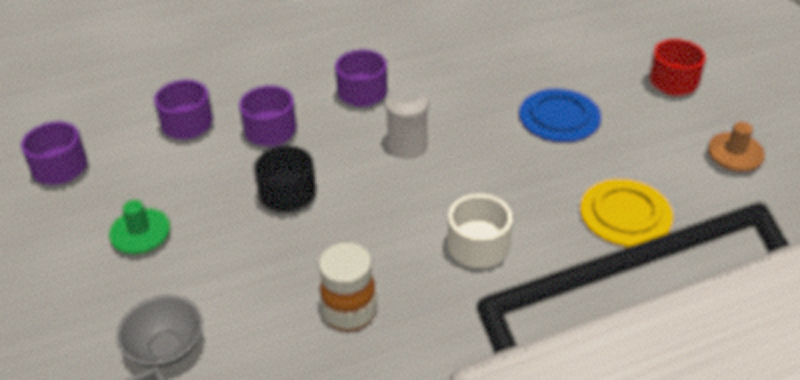

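```bash
cat > h.py <<'E'
import cv2,numpy as np
from scipy.optimize import least_squares
from bench import ctrl, optics
def grab(n,k=3): return np.mean([optics.get_image(n).astype(float) for _ in range(k)],0).astype(np.uint8)[:,:,::-1].copy()
def cast(n,px,z):
    c=optics.get_calibration(n)
    p=cv2.undistortPoints(np.float64(px).reshape(-1,1,2),c["K"],np.array([c["k1"],0,0,0.]))[:,0]
    d=np.c_[p,np.ones(len(p))]@c["R"]; C=-c["R"].T@c["t"]
    return (C+d*((z-C[2])/d[:,2])[:,None])[:,:2],C[:2]
def proj(n,X):
    c=optics.get_calibration(n)
    return cv2.projectPoints(np.float64(X).reshape(-1,1,3),cv2.Rodrigues(c["R"])[0],c["t"],c["K"],np.array([c["k1"],0,0,0.]))[0][:,0]
def fit(n,mask,z,r,lim=0.0):
    m=mask.astype(np.uint8)
    cs,_=cv2.findContours(m,cv2.RETR_EXTERNAL,cv2.CHAIN_APPROX_NONE)
    c=cv2.convexHull(max(cs,key=cv2.contourArea))[:,0].astype(float)
    # dense hull + half pixel outward
    c=max(cs,key=cv2.contourArea)[:,0].astype(float); g=c.mean(0); d=c-g; c=c+0.5*d/np.linalg.norm(d,axis=1)[:,None]
    P,C=cast(n,c,z); q=P.mean(0)
    for _ in range(8):
        o=(q-C)/np.linalg.norm(q-C); d=P-q; d/=np.linalg.norm(d,axis=1)[:,None]
        s=P[(d@o)>lim]
        f=least_squares(lambda x:np.linalg.norm(s-x,axis=1)-r,q,loss='soft_l1',f_scale=.001); q=f.x
    return q,np.std(np.linalg.norm(s-q,axis=1)-r)*1e3,np.mean(np.linalg.norm(s-q,axis=1)-r)*1e3,len(s)
def hsvmask(im,h0,h1,s,v0=0,v1=255):
    H=cv2.cvtColor(im,cv2.COLOR_BGR2HSV)
    h=H[...,0].astype(int); ok=(h>=h0)&(h<=h1) if h0<=h1 else (h>=h0)|(h<=h1)
    return ok&(H[...,1]>=s)&(H[...,2]>=v0)&(H[...,2]<=v1)
def near(m,u,v,R):
    yy,xx=np.mgrid[:480,:640]; return m&(np.hypot(xx-u,yy-v)<R)
E
python3 - <<'E'
from h import *
T=grab("top");S=grab("scene")
cv2.imwrite("pics/T.png",T);cv2.imwrite("pics/S.png",S)
spec=dict(
 yellow=(.006,.045,(15,32,110),(249,192),(424,276)),
 blue=(.006,.045,(100,125,70),(241,265),(390,227)),
 red=(.046,.029,(172,8,90),(168,264),(449,204)),
 green=(.014,.029,(50,80,60),(460,261),(180,286)),
 wood=(.014,.029,(3,18,80),(180,203),(479,246)))
for k,(z,r,h,t,s) in spec.items():
    for n,im,p in(("top",T,t),("scene",S,s)):
        m=near(hsvmask(im,*h),*p,38)
        print(k,n,[np.round(x,4) for x in fit(n,m,z,r, -1 if k in("yellow","blue") or (n=="top" and k in("wood","green")) else 0)], m.sum())
g=cv2.cvtColor(T,cv2.COLOR_BGR2GRAY);gs=cv2.cvtColor(S,cv2.COLOR_BGR2GRAY)
for th in(55,65): print("black top",fit("top",near(g<th,392,260,24),.046,.029))
for th in(60,80): print("black scene",fit("scene",near(gs<th,252,260,24),.046,.029))
for th in(150,170,190): print("white top",fit("top",near(g>th,320,194,24),.046,.029)); print("white scene",fit("scene",near(gs>th+20,350,285,26),.046,.029))
print(gs[285-20:285+20:4,350]); print(g[175:215:2,320])
E
```

```text
yellow top [array([0.6161, 0.1438]), np.float64(0.6286), np.float64(-0.0574), np.int64(116)] 1357
yellow scene [array([0.616 , 0.1402]), np.float64(1.2389), np.float64(0.598), np.int64(116)] 1251
blue top [array([0.4607, 0.158 ]), np.float64(0.5933), np.float64(-0.445), np.int64(119)] 1426
blue scene [array([0.4616, 0.1545]), np.float64(1.075), np.float64(0.625), np.int64(97)] 872
red top [array([0.4626, 0.3047]), np.float64(0.5789), np.float64(-0.0263), np.int64(39)] 766
red scene [array([0.4614, 0.3018]), np.float64(0.9473), np.float64(-0.1668), np.int64(30)] 655
green top [array([ 0.4633, -0.2946]), np.float64(0.5273), np.float64(-0.1333), np.int64(75)] 598
green scene [array([ 0.4591, -0.297 ]), np.float64(5.0176), np.float64(1.1106), np.int64(40)] 619
wood top [array([0.5926, 0.2899]), np.float64(0.6108), np.float64(-0.1152), np.int64(73)] 553
wood scene [array([0.5883, 0.2933]), np.float64(6.9589), np.float64(0.389), np.int64(36)] 493
black top (array([ 0.46500276, -0.14861333]), np.float64(0.7434319231330083), np.float64(-0.25584988360741606), 40)
black top (array([ 0.4652482 
[... 440 characters left out ...]
 scene (array([ 0.59816928, -0.00789269]), np.float64(0.8787547939839591), np.float64(0.29020775627614037), 40)
white top (array([ 0.60138164, -0.00734656]), np.float64(0.5827188462456695), np.float64(-0.0661381490510439), 39)
white scene (array([ 0.60059114, -0.00926124]), np.float64(0.6522424712837613), np.float64(0.007453923400713451), 38)
white top (array([ 0.58443061, -0.01121982]), np.float64(3.2408502076183474), np.float64(-1.88654849803487), 41)
white scene (array([ 0.60248038, -0.01019563]), np.float64(0.8156489739565208), np.float64(-0.23956386844504018), 60)
[170 174 158 156 227 231 215 156 158 157]
[127 128 197  95  96 144 207 207 207 207 207 207 207 207 198 186  95  93
  88 132]
```

```bash
cat >> h.py <<'E'
from scipy.spatial.transform import Rotation as Ro
def plan(x,y,z,yaw=0.0):
    "target: tool z down, jaws (tool y) along world y turned by yaw"
    s=ctrl.get_state(); R=Ro.from_rotvec(s["tool_rot"]).as_matrix()
    best=None
    for k in(0,np.pi):
        Rt=Ro.from_euler('z',yaw+k).as_matrix()@np.diag([1.,-1,-1])
        t=Ro.from_matrix(R.T@Rt).as_rotvec()
        if best is None or np.linalg.norm(t)<np.linalg.norm(best): best=t
    d=R.T@(np.array([x,y,z])-s["position"])
    print("t",round(s["time"],2),"pos",s["position"].round(4),"f",s["ft_force"].round(1),"w",round(s["grip_width"]*87,1),"j7",s["joint_positions"][6].round(2))
    print(" turn",np.degrees(best).round(2),"shift",(d*1e3).round(1), "toolx",R[:,0].round(3),"tooly",R[:,1].round(3))
E
python3 -c "
from h import *
plan(.462,.303,.16)"
```

```text
t 0.4 pos [0.2937 0.5798 0.2224] f [-0.8 -0.   0.2] w 86.9 j7 -0.06
 turn [-1.000e-02 -0.000e+00 -2.686e+01] shift [-275.2 -170.9   62.4] toolx [-0.892  0.452 -0.   ] tooly [ 0.452  0.892 -0.   ]
```

Candidates: cups at top px red (168,264), black (392,260), white (320,194) and four purple ones at (332,323), (388,311), (429,333) and (496,323). The enlarged crop shows only one pot each of black, white and red. The purple ones are look-alikes. Lids are green at (460,261) and wood at (180,203), stands are blue at (241,265) and yellow at (249,192). I'll start with the red pot.

Request:
step_arm --pt "0 0 -5 -40 -25 8 87" --pt "0 0 -10 -80 -50 16 87" --pt "0 0 -15 -130 -80 28 87" --pt "0 0 -20 -180 -110 40 87" --pt "0 0 -26.9 -230 -140 52 87" --pt "0 0 -26.9 -275 -171 62 87" --pt "0 0 -26.9 -275 -171 62 87" --pt "0 0 -26.9 -275 -171 62 87" --newtons 20

```text
time: 1.4
position: [0.4616, 0.3037, 0.1608]
tool_rot: [0.001, -3.142, -0.002]
ft_force: [-0.2, 0.7, 0.1]
grip_width: 1.004
```

```bash
python3 -c "
from h import *
plan(.462,.303,.016)
cv2.imwrite('pics/a1.png',np.hstack([grab('top',1)[160:400,80:400],grab('scene',1)[60:300,320:640]]))"
```

```text
t 1.4 pos [0.4616 0.3037 0.1608] f [-0.2  0.7  0.1] w 87.3 j7 0.95
 turn [ 0.06 -0.    0.03] shift [ -0.4  -0.8 144.8] toolx [-1.    -0.001  0.   ] tooly [-0.001  1.     0.001]
```

View pics/a1.png

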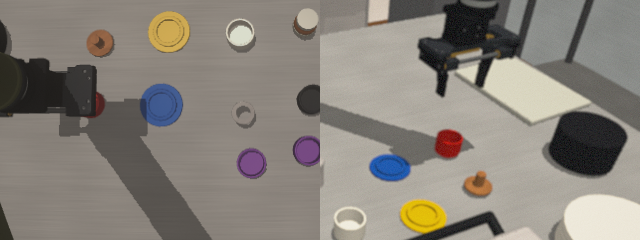

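Request:
step_arm --pt "0 0 0 0 -1 50 87" --pt "0 0 0 0 -1 100 87" --pt "0 0 0 0 -1 125 87" --pt "0 0 0 0 -1 140 87" --pt "0 0 0 0 -1 145 87" --pt "0 0 0 0 -1 145 87" --pt "0 0 0 0 -1 145 87" --pt "0 0 0 0 -1 145 87"

```text
time: 2.5
position: [0.4624, 0.3025, 0.0165]
tool_rot: [-0.001, 3.14, 0.002]
ft_force: [0.8, -1.2, -0.6]
grip_width: 1.001
```

```bash
python3 -c "
from h import *
plan(.462,.303,.016)
cv2.imwrite('pics/a2.png',np.hstack([grab('top',1)[160:400,80:400],grab('scene',1)[60:300,320:640]]))"
```

```text
t 2.5 pos [0.4624 0.3025 0.0165] f [ 0.8 -1.2 -0.6] w 87.1 j7 0.96
 turn [0.06 0.08 0.03] shift [0.4 0.5 0.5] toolx [-1.    -0.001 -0.001] tooly [-0.001  1.     0.001]
```

View pics/a2.png

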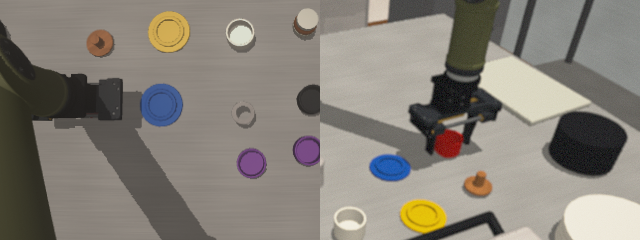

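Request:
step_arm --pt "0 0 0 0 0 0 50" --pt "0 0 0 0 0 0 50" --pt "0 0 0 0 0 0 50" --pt "0 0 0 0 0 0 50" --pt "0 0 0 0 0 0 50" --pt "0 0 0 0 0 0 50" --pt "0 0 0 0 0 0 50" --pt "0 0 0 0 0 0 50"

```text
time: 3.6
position: [0.4618, 0.3022, 0.0156]
tool_rot: [-0.001, 3.142, 0.0]
ft_force: [-0.3, 0.3, -0.7]
grip_width: 0.668
```

```bash
python3 -c "
from h import *
plan(.462,.303,.15)
S=grab('scene');cv2.imwrite('pics/a3.png',cv2.resize(S[170:240,400:500],None,fx=6,fy=6))
m=near(hsvmask(S,172,8,90),449,204,38);print(m.sum(),fit('scene',m,.046,.029))
ys,xs=np.nonzero(m);print(xs.min(),xs.max(),ys.min(),ys.max())
S=cv2.imread('pics/S.png');m=near(hsvmask(S,172,8,90),449,204,38);ys,xs=np.nonzero(m);print(xs.min(),xs.max(),ys.min(),ys.max())"
```

```text
t 3.6 pos [0.4618 0.3022 0.0156] f [-0.3  0.3 -0.7] w 58.1 j7 0.96
 turn [0.01 0.01 0.04] shift [  -0.2    0.9 -134.4] toolx [-1.    -0.001 -0.   ] tooly [-0.001  1.     0.   ]
570 (array([0.47111879, 0.304809  ]), np.float64(3.0780345258846817), np.float64(-0.8892467029737117), 29)
437 463 190 218
435 462 189 217
```

View pics/a3.png

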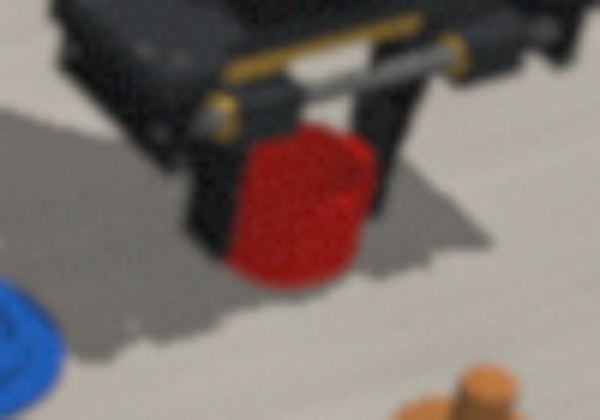

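Request:
step_arm --pt "0 0 0 0 0 -20 50" --pt "0 0 0 0 0 -60 50" --pt "0 0 0 -30 -20 -80 50" --pt "0 0 0 -80 -70 -80 50" --pt "0 0 0 -120 -120 -80 50" --pt "0 0 0 -154 -160 -80 50" --pt "0 0 0 -154 -160 -80 50" --pt "0 0 0 -154 -160 -80 50"

```text
time: 4.75
position: [0.6152, 0.142, 0.0948]
tool_rot: [-0.0, -3.14, -0.0]
ft_force: [-0.8, 0.7, -1.2]
grip_width: 0.667
```

```bash
cat >> h.py <<'E'
def fitnear(n,mask,z,r,lim=0.3):
    "circle through the contour points on the camera's side (lower body edge, plane z)"
    cs,_=cv2.findContours(mask.astype(np.uint8),cv2.RETR_EXTERNAL,cv2.CHAIN_APPROX_NONE)
    c=max(cs,key=cv2.contourArea)[:,0].astype(float); d=c-c.mean(0); c=c+0.5*d/np.linalg.norm(d,axis=1)[:,None]
    P,C=cast(n,c,z); q=P.mean(0)
    for _ in range(15):
        o=-(q-C)/np.linalg.norm(q-C); d=P-q; d/=np.linalg.norm(d,axis=1)[:,None]
        s=P[(d@o)>lim]
        q=least_squares(lambda x:np.linalg.norm(s-x,axis=1)-r,q,loss='soft_l1',f_scale=.001).x
    return q.round(4),np.std(np.linalg.norm(s-q,axis=1)-r).round(5),len(s)
E
python3 -c "
from h import *
plan(.616,.142,.022)
s=ctrl.get_state()['position']
S=grab('scene',5);p=proj('scene',[s])[0];print(p)
x,y=int(p[0]),int(p[1]);cv2.imwrite('pics/a4.png',cv2.resize(S[y-80:y+80,x-110:x+110],None,fx=3,fy=3))
for sat in(80,100,120):
  m=near(hsvmask(S,172,8,sat),*p,45);print(m.sum(),fitnear('scene',m,s[2]-.0156+.008,.029), fitnear('scene',m,s[2]-.0156+.008,.029,.6))
S0=cv2.imread('pics/S.png')
m=near(hsvmask(S0,172,8,100),449,204,38);print(fitnear('scene',m,.008,.029),fitnear('scene',m,.008,.029,.6))
"
```

```text
t 4.75 pos [0.6152 0.142  0.0948] f [-0.8  0.7 -1.2] w 58.0 j7 1.36
 turn [ 0.   -0.11 -0.02] shift [-0.9  0.  72.8] toolx [-1.     0.     0.002] tooly [0. 1. 0.]
[430.10464418 239.75037221]
879 (array([0.6438, 0.1194]), np.float64(nan), 0) (array([0.6149, 0.1444]), np.float64(0.00096), 25)
843 (array([0.6135, 0.1451]), np.float64(0.00223), 31) (array([0.6135, 0.1447]), np.float64(0.00108), 26)
823 (array([0.6133, 0.1458]), np.float64(0.00207), 31) (array([0.6134, 0.1456]), np.float64(0.00087), 25)
(array([0.4612, 0.3022]), np.float64(0.00097), 24) (array([0.4615, 0.3024]), np.float64(0.00085), 20)
  ret = _var(a, axis=axis, dtype=dtype, out=out, ddof=ddof,
  arrmean = um.true_divide(arrmean, div, out=arrmean,
  ret = ret.dtype.type(ret / rcount)
```

View pics/a4.png

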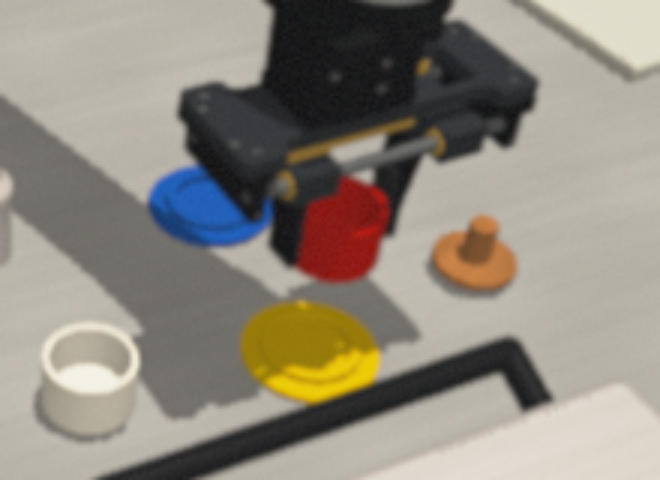

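```bash
cat >> h.py <<'E'
def fitfree(n,im,mask,z,r,lim=0.2,dark=80):
    g=cv2.cvtColor(im,cv2.COLOR_BGR2GRAY)
    cs,_=cv2.findContours(mask.astype(np.uint8),cv2.RETR_EXTERNAL,cv2.CHAIN_APPROX_NONE)
    c=max(cs,key=cv2.contourArea)[:,0].astype(float); d=c-c.mean(0); d/=np.linalg.norm(d,axis=1)[:,None]
    o=(c+3*d).round().astype(int); ok=g[o[:,1],o[:,0]]>dark
    P,C=cast(n,(c+.5*d)[ok],z); q=P.mean(0)
    for _ in range(15):
        o=-(q-C)/np.linalg.norm(q-C); d=P-q; d/=np.linalg.norm(d,axis=1)[:,None]
        s=P[(d@o)>lim]
        q=least_squares(lambda x:np.linalg.norm(s-x,axis=1)-r,q,loss='soft_l1',f_scale=.001).x
    return q.round(4),np.std(np.linalg.norm(s-q,axis=1)-r).round(5),len(s)
E
python3 -c "
from h import *
s=ctrl.get_state()['position']
S=grab('scene',5);p=proj('scene',[s])[0];z=s[2]-.0156+.008
for sat in(100,120):
  for lim in(.2,.4,.6):
    m=near(hsvmask(S,172,8,sat),*p,45);print(fitfree('scene',S,m,z,.029,lim))
"
```

```text
(array([0.6136, 0.1439]), np.float64(0.00109), 29)
(array([0.6137, 0.144 ]), np.float64(0.00108), 28)
(array([0.614 , 0.1444]), np.float64(0.00098), 26)
(array([0.6132, 0.1439]), np.float64(0.00095), 28)
(array([0.6135, 0.1444]), np.float64(0.00087), 26)
(array([0.6139, 0.1448]), np.float64(0.00076), 24)
```

Request:
step_arm --pt "0 0 0 -1.5 -2 30 50" --pt "0 0 0 -1.5 -2 50 50" --pt "0 0 0 -1.5 -2 61 50" --pt "0 0 0 -1.5 -2 61 50" --pt "0 0 0 -1.5 -2 61 50" --pt "0 0 0 -1.5 -2 61 50" --pt "0 0 0 -1.5 -2 61 50" --pt "0 0 0 -1.5 -2 61 50"

```text
time: 6.25
position: [0.6176, 0.1403, 0.0349]
tool_rot: [-0.001, 3.141, 0.0]
ft_force: [-0.3, -0.5, -1.6]
grip_width: 0.669
```

```bash
python3 -c "
from h import *
plan(.6165,.140,.022)
s=ctrl.get_state()['position']
S=grab('scene',5);p=proj('scene',[s])[0];z=s[2]-.0156+.008
for lim in(.2,.4,.6):
    m=near(hsvmask(S,172,8,110),*p,45);print(fitfree('scene',S,m,z,.029,lim))
m=near(hsvmask(S,15,32,110),424,276,38);print('yellow disc near',fitfree('scene',S,m,.006,.045,.2,40),fitfree('scene',S,m,.006,.045,.5,40))
x,y=424,265;cv2.imwrite('pics/a5.png',cv2.resize(S[y-35:y+35,x-50:x+50],None,fx=7,fy=7,interpolation=cv2.INTER_CUBIC))
"
```

```text
t 6.25 pos [0.6176 0.1403 0.0349] f [-0.3 -0.5 -1.6] w 58.2 j7 1.37
 turn [0.01 0.03 0.04] shift [ 1.1 -0.3 12.9] toolx [-1.    -0.001 -0.001] tooly [-0.001  1.     0.   ]
(array([0.6138, 0.1409]), np.float64(0.00079), 27)
(array([0.614 , 0.1411]), np.float64(0.00076), 26)
(array([0.6142, 0.1413]), np.float64(0.00074), 23)
yellow disc near (array([0.6161, 0.1395]), np.float64(0.01501), 63) (array([0.6155, 0.1386]), np.float64(0.01465), 47)
```

View pics/a5.png

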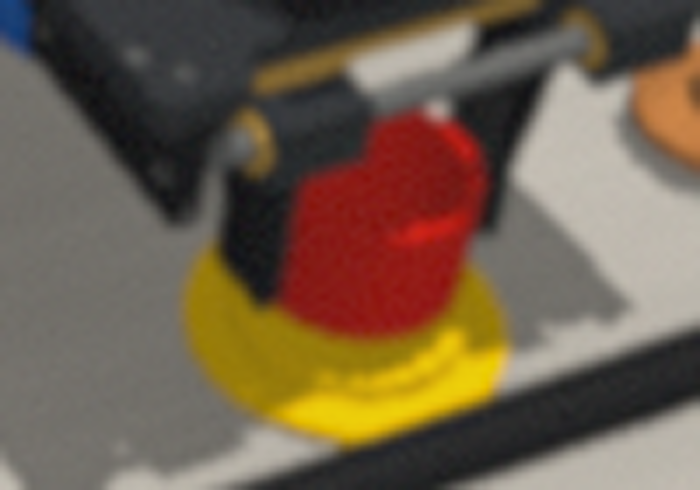

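Request:
step_arm --pt "0 0 0 -1.5 -1 0 50" --pt "0 0 0 -1.5 -1 2 50" --pt "0 0 0 -1.5 -1 4 50" --pt "0 0 0 -1.5 -1 6 50" --pt "0 0 0 -1.5 -1 8 50" --pt "0 0 0 -1.5 -1 10 50" --pt "0 0 0 -1.5 -1 10 50" --pt "0 0 0 -1.5 -1 10 50"

```text
time: 7.5
position: [0.6186, 0.14, 0.0247]
tool_rot: [0.002, -3.141, -0.001]
ft_force: [-3.0, 2.3, 1.6]
grip_width: 0.668
```

Request:
step_arm --pt "0 0 0 1 0 1 50" --pt "0 0 0 1 0 2 50" --pt "0 0 0 1 0 3 50" --pt "0 0 0 1 0 3 50" --pt "0 0 0 1 0 3 50" --pt "0 0 0 1 0 3 50" --pt "0 0 0 1 0 3 50" --pt "0 0 0 1 0 3 50"

```text
time: 8.5
position: [0.6177, 0.1398, 0.0216]
tool_rot: [0.002, -3.141, -0.001]
ft_force: [-4.3, 4.0, 2.8]
grip_width: 0.668
```

Request:
step_arm --pt "0 0 0 0 0 0 60" --pt "0 0 0 0 0 0 70" --pt "0 0 0 0 0 0 80" --pt "0 0 0 0 0 0 80" --pt "0 0 0 0 0 -20 80" --pt "0 0 0 0 0 -60 80" --pt "0 0 0 0 0 -110 80" --pt "0 0 0 0 0 -150 80"

```text
time: 9.5
position: [0.6188, 0.139, 0.1756]
tool_rot: [-0.001, 3.138, 0.001]
ft_force: [1.2, -0.0, -0.1]
grip_width: 0.918
```

```bash
python3 -c "
from h import *
plan(.592,.290,.15)
S=grab('scene',3)
m=near(hsvmask(S,172,8,110),424,260,45);print(fit('scene',m,.052,.029),fitfree('scene',S,m,.014,.029,.3,0))
x,y=424,265;cv2.imwrite('pics/a6.png',cv2.resize(S[y-35:y+35,x-50:x+50],None,fx=7,fy=7,interpolation=cv2.INTER_CUBIC))
"
```

```text
t 9.5 pos [0.6188 0.139  0.1756] f [ 1.2 -0.  -0.1] w 79.9 j7 1.35
 turn [0.05 0.21 0.02] shift [ 26.8 150.9  25.6] toolx [-1.    -0.    -0.004] tooly [-0.     1.     0.001]
(array([0.61934338, 0.13806862]), np.float64(1.301184236767103), np.float64(-0.2150942024463117), 36) (array([0.6137, 0.1414]), np.float64(0.00098), 30)
```

View pics/a6.png

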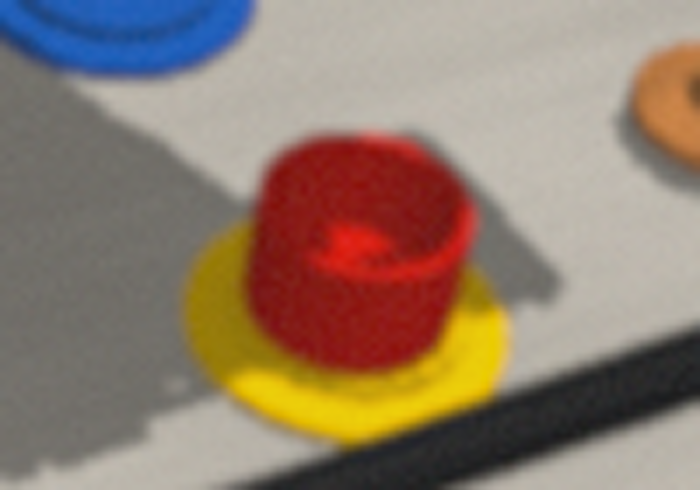

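Request:
step_arm --pt "0 0 0 0 40 0 60" --pt "0 0 0 5 80 0 60" --pt "0 0 0 10 120 0 60" --pt "0 0 0 20 151 0 60" --pt "0 0 0 27 151 0 60" --pt "0 0 0 27 151 0 60" --pt "0 0 0 27 151 0 60" --pt "0 0 0 27 151 0 60"

```text
time: 10.65
position: [0.5915, 0.2886, 0.1717]
tool_rot: [0.002, 3.141, -0.001]
ft_force: [0.1, -0.3, 0.1]
grip_width: 0.689
```

```bash
python3 -c "
from h import *
plan(.592,.290,.15)
S=grab('scene',3);T=grab('top',3);cv2.imwrite('pics/T2.png',T);cv2.imwrite('pics/S2.png',S)
m=near(hsvmask(S,172,8,110),424,260,45);print(fit('scene',m,.052,.029),fitfree('scene',S,m,.014,.029,.3,0))
m=near(hsvmask(T,172,8,80),249,192,30);print(m.sum(),fit('top',m,.052,.029),fit('top',m,.052,.029,-1))
m=near(hsvmask(T,15,32,110),249,192,30);print(m.sum(),fit('top',m,.006,.045,-1))
a=cv2.resize(T[162:222,219:279],None,fx=6,fy=6,interpolation=cv2.INTER_CUBIC);b=cv2.resize(S[230:290,394:454],None,fx=6,fy=6,interpolation=cv2.INTER_CUBIC)
cv2.imwrite('pics/a7.png',np.hstack([a,b]))
"
```

```text
t 10.65 pos [0.5915 0.2886 0.1717] f [ 0.1 -0.3  0.1] w 60.0 j7 1.11
 turn [-0.02  0.02 -0.09] shift [-0.5  1.4 21.7] toolx [-1.     0.002 -0.   ] tooly [ 0.002  1.    -0.   ]
(array([0.61707027, 0.1393867 ]), np.float64(0.7638321366907221), np.float64(-0.11293779197365397), 37) (array([0.6136, 0.1415]), np.float64(0.00097), 30)
722 (array([0.61882147, 0.14092469]), np.float64(0.7727075576494652), np.float64(-0.1735495424519639), 39) (array([0.61561773, 0.13907357]), np.float64(2.016001073692911), np.float64(2.3521229365088456), 83)
613 (array([0.61634054, 0.14395739]), np.float64(7.128936699407879), np.float64(-5.207433872645209), 157)
```

View pics/a7.png

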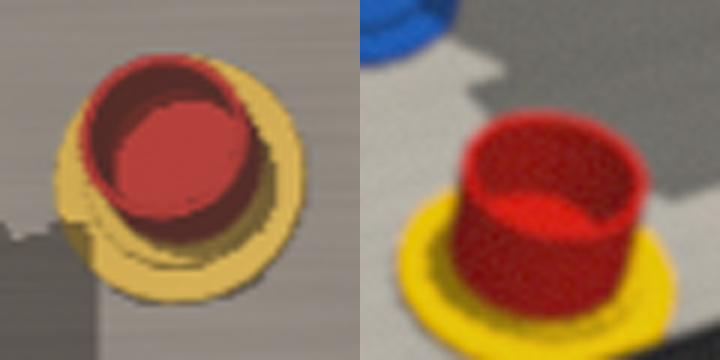

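Request:
step_arm --pt "0 0 0 -10 -50 0 87" --pt "0 0 0 -27 -100 0 87" --pt "0 0 0 -27 -149 0 87" --pt "0 0 0 -27 -149 30 87" --pt "0 0 0 -27 -149 90 87" --pt "0 0 0 -27 -149 130 87" --pt "0 0 0 -27 -149 149 87" --pt "0 0 0 -27 -149 149 87"

```text
time: 11.95
position: [0.6173, 0.1411, 0.0218]
tool_rot: [0.001, -3.14, 0.001]
ft_force: [0.4, -0.5, -0.2]
grip_width: 0.996
```

Request:
step_arm --pt "0 0 0 0 0 0 50" --pt "0 0 0 0 0 0 50" --pt "0 0 0 0 0 0 50" --pt "0 0 0 0 0 0 50" --pt "0 0 0 0 0 0 50" --pt "0 0 0 0 0 0 50" --pt "0 0 0 0 0 0 50" --pt "0 0 0 0 0 0 50"

```text
time: 12.95
position: [0.6184, 0.1411, 0.0234]
tool_rot: [-0.001, 3.141, 0.0]
ft_force: [-0.9, -0.6, 6.5]
grip_width: 0.663
```

Request:
step_arm --pt "0 0 0 0 0 -2 50" --pt "0 0 0 1 0.5 -2 50" --pt "0 0 0 2.5 1 -2 50" --pt "0 0 0 2.5 1 -2 50" --pt "0 0 0 2.5 1 -2 50" --pt "0 0 0 2.5 1 -2 50" --pt "0 0 0 2.5 1 -2 50" --pt "0 0 0 2.5 1 -2 50"

```text
time: 13.95
position: [0.6155, 0.1422, 0.0246]
tool_rot: [-0.001, 3.141, 0.0]
ft_force: [0.8, -0.1, -1.2]
grip_width: 0.667
```

Request:
step_arm --pt "0 0 0 0 0 0 50" --pt "0 0 0 0 0 0 50" --pt "0 0 0 0 0 0.5 50" --pt "0 0 0 0 0 1 50" --pt "0 0 0 0 0 1.5 50" --pt "0 0 0 0 0 2 50" --pt "0 0 0 0 0 2 50" --pt "0 0 0 0 0 2 50"

```text
time: 14.95
position: [0.6154, 0.1422, 0.0234]
tool_rot: [-0.001, 3.142, 0.0]
ft_force: [-3.7, -1.2, 4.6]
grip_width: 0.671
```

Request:
step_arm --pt "0 0 0 0 0 0 60" --pt "0 0 0 0 0 0 70" --pt "0 0 0 0 0 0 80" --pt "0 0 0 0 0 0 80" --pt "0 0 0 0 0 -40 80" --pt "0 0 0 0 0 -90 80" --pt "0 0 0 0 40 -150 80" --pt "0 0 0 0 90 -150 60"

```text
time: 15.95
position: [0.619, 0.2309, 0.1784]
tool_rot: [0.008, 3.132, 0.004]
ft_force: [0.2, 0.8, -0.7]
grip_width: 0.866
```

Request:
step_arm --pt "0 0 0 20 50 0 60" --pt "0 0 0 23 57 0 60" --pt "0 0 0 23 57 0 60" --pt "0 0 0 23 57 0 60" --pt "0 0 0 23 57 0 60" --pt "0 0 0 23 57 0 60" --pt "0 0 0 23 57 0 60" --pt "0 0 0 23 57 0 60"

```text
time: 16.95
position: [0.5924, 0.2891, 0.1726]
tool_rot: [-0.001, 3.141, 0.0]
ft_force: [-0.6, 0.9, -0.3]
grip_width: 0.686
```

```bash
cat > chk.py <<'E'
from h import *
plan(.592,.290,.15)
S=grab('scene',3);T=grab('top',3);cv2.imwrite('pics/T3.png',T);cv2.imwrite('pics/S3.png',S)
m=near(hsvmask(S,172,8,110),424,260,45);print(fit('scene',m,.052,.029),fitfree('scene',S,m,.014,.029,.3,0))
m=near(hsvmask(T,172,8,80),249,192,30);print(m.sum(),fit('top',m,.052,.029))
a=cv2.resize(T[162:222,219:279],None,fx=6,fy=6,interpolation=cv2.INTER_CUBIC);b=cv2.resize(S[230:290,394:454],None,fx=6,fy=6,interpolation=cv2.INTER_CUBIC)
cv2.imwrite('pics/a8.png',np.hstack([a,b]))
E
python3 chk.py
```

```text
t 16.95 pos [0.5924 0.2891 0.1726] f [-0.6  0.9 -0.3] w 59.7 j7 1.11
 turn [0.   0.01 0.04] shift [ 0.4  0.9 22.6] toolx [-1.    -0.001 -0.   ] tooly [-0.001  1.     0.   ]
(array([0.61413765, 0.14149729]), np.float64(0.6549473207010644), np.float64(-0.11938093282449613), 36) (array([0.6102, 0.1438]), np.float64(0.00093), 30)
720 (array([0.61572621, 0.1428154 ]), np.float64(0.8731383933880421), np.float64(-0.18262276685156834), 40)
```

View pics/a8.png

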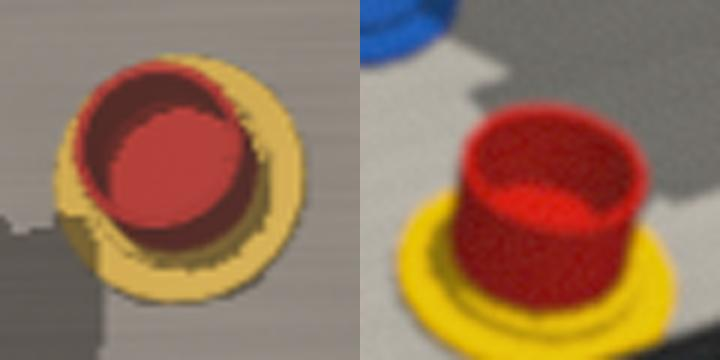

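Request:
step_arm --pt "0 0 0 -10 -50 0 45" --pt "0 0 0 -23 -100 0 45" --pt "0 0 0 -23 -147 0 45" --pt "0 0 0 -23 -147 40 45" --pt "0 0 0 -23 -147 90 45" --pt "0 0 0 -23 -147 114 45" --pt "0 0 0 -23 -147 114 45" --pt "0 0 0 -23 -147 114 45"

```text
time: 18.25
position: [0.6164, 0.1424, 0.06]
tool_rot: [-0.001, 3.139, 0.001]
ft_force: [0.0, -0.4, -1.0]
grip_width: 0.516
```

Request:
step_arm --pt "0 0 0 0 0 1 45" --pt "0 0 0 0 0 2 45" --pt "0 0 0 0 0 3 45" --pt "0 0 0 0 0 4 45" --pt "0 0 0 0 0 4 45" --pt "0 0 0 0 0 4 45" --pt "0 0 0 0 0 4 45" --pt "0 0 0 0 0 4 45"

```text
time: 19.25
position: [0.6154, 0.1422, 0.0546]
tool_rot: [-0.001, 3.141, 0.0]
ft_force: [-0.4, 0.2, 0.0]
grip_width: 0.516
```

Request:
step_arm --pt "0 0 0 0 0 1 45" --pt "0 0 0 0 0 2 45" --pt "0 0 0 0 0 3 45" --pt "0 0 0 0 0 3 45" --pt "0 0 0 0 0 3 45" --pt "0 0 0 0 0 3 45" --pt "0 0 0 0 0 3 45" --pt "0 0 0 0 0 3 45"

```text
time: 20.25
position: [0.6155, 0.1422, 0.0525]
tool_rot: [-0.001, 3.141, 0.0]
ft_force: [-2.1, -1.0, 5.4]
grip_width: 0.516
```

Request:
step_arm --pt "0 0 0 0 0 1 45" --pt "0 0 0 0 0 2 45" --pt "0 0 0 0 0 2 45" --pt "0 0 0 0 0 2 45" --pt "0 0 0 0 0 2 45" --pt "0 0 0 0 0 2 45" --pt "0 0 0 0 0 2 45" --pt "0 0 0 0 0 2 45"

```text
time: 21.25
position: [0.6158, 0.1422, 0.0525]
tool_rot: [-0.001, 3.141, 0.001]
ft_force: [-6.2, -1.3, 14.4]
grip_width: 0.519
```

Request:
step_arm --pt "0 0 0 0 0 -30 45" --pt "0 0 0 0 0 -80 60" --pt "0 0 0 5 40 -90 60" --pt "0 0 0 10 90 -90 60" --pt "0 0 0 20 130 -90 60" --pt "0 0 0 23.5 146.5 -90 60" --pt "0 0 0 23.5 146.5 -90 60" --pt "0 0 0 23.5 146.5 -90 60"

```text
time: 22.25
position: [0.5929, 0.2857, 0.1395]
tool_rot: [0.004, 3.141, -0.003]
ft_force: [0.4, 0.3, 0.6]
grip_width: 0.685
```

```bash
sed -i 's/plan(.592,.290,.15)/plan(.592,.2885,.018)/' chk.py; python3 chk.py
```

```text
t 22.25 pos [0.5929 0.2857 0.1395] f [0.4 0.3 0.6] w 59.6 j7 1.11
 turn [-0.1   0.03 -0.14] shift [  1.    3.  121.5] toolx [-1.     0.002 -0.001] tooly [ 0.002  1.    -0.002]
(array([0.61419682, 0.14137545]), np.float64(0.6608976096884543), np.float64(-0.12976166597494815), 37) (array([0.6103, 0.1437]), np.float64(0.00088), 30)
719 (array([0.61568363, 0.14275214]), np.float64(0.8387900921501434), np.float64(-0.1764739785907265), 40)
```

View pics/a8.png

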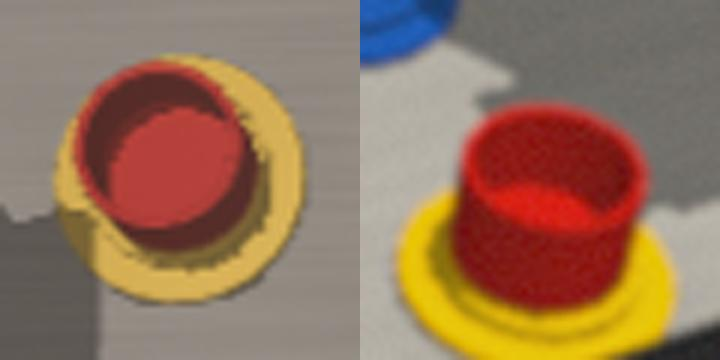

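Request:
step_arm --pt "0 0 0 0 0 0 60" --pt "0 0 0 0 0 40 60" --pt "0 0 0 0 0 80 60" --pt "0 0 0 0 0 110 60" --pt "0 0 0 0 0 120 60" --pt "0 0 0 0 0 120 60" --pt "0 0 0 0 0 120 60" --pt "0 0 0 0 0 120 60"

```text
time: 23.55
position: [0.5928, 0.2892, 0.0212]
tool_rot: [-0.001, 3.139, 0.002]
ft_force: [1.1, 0.1, 0.6]
grip_width: 0.686
```

```bash
python3 -c "
from h import *
plan(.592,.2885,.018)
S=grab('scene',2);cv2.imwrite('pics/b1.png',cv2.resize(S[200:280,430:530],None,fx=6,fy=6,interpolation=cv2.INTER_CUBIC))"
```

```text
t 23.55 pos [0.5928 0.2892 0.0212] f [1.1 0.1 0.6] w 59.7 j7 1.13
 turn [0.08 0.14 0.04] shift [ 0.8 -0.7  3.2] toolx [-1.    -0.001 -0.002] tooly [-0.001  1.     0.001]
```

View pics/b1.png

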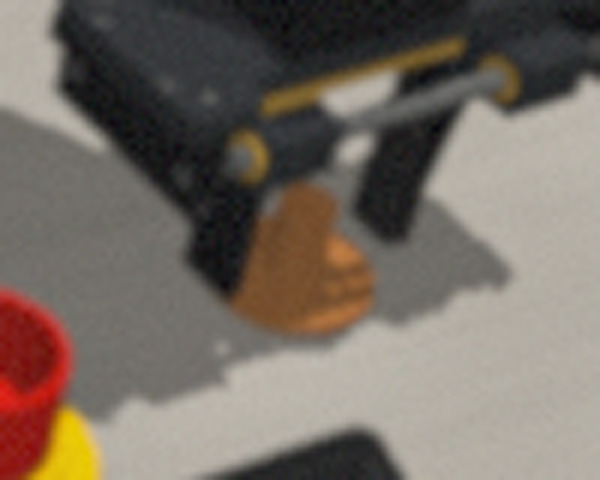

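Wooden lid lies between the fingers. I'll close at TCP height 19 mm, then lift.

Request:
step_arm --pt "0 0 0 0.5 -0.5 2 60" --pt "0 0 0 0.5 -0.5 2 40" --pt "0 0 0 0.5 -0.5 2 12" --pt "0 0 0 0.5 -0.5 2 12" --pt "0 0 0 0.5 -0.5 2 12" --pt "0 0 0 0.5 -0.5 2 12" --pt "0 0 0 0.5 -0.5 2 12" --pt "0 0 0 0.5 -0.5 2 12"

```text
time: 24.65
position: [0.5913, 0.2883, 0.0176]
tool_rot: [-0.001, 3.141, 0.0]
ft_force: [-0.2, -0.1, -0.4]
grip_width: 0.221
```

Request:
step_arm --pt "0 0 0 0 0 -20 12" --pt "0 0 0 0 0 -60 12" --pt "0 0 0 0 0 -90 12" --pt "0 0 0 -5 -40 -90 12" --pt "0 0 0 -12 -90 -90 12" --pt "0 0 0 -18 -130 -90 12" --pt "0 0 0 -23 -146 -90 12" --pt "0 0 0 -23 -146 -90 12"

```text
time: 25.65
position: [0.6151, 0.1417, 0.1085]
tool_rot: [0.002, 3.14, 0.001]
ft_force: [-1.0, 0.6, -0.9]
grip_width: 0.227
```

```bash
python3 -c "
from h import *
plan(.6155,.142,.063)
S=grab('scene',3);cv2.imwrite('pics/b2.png',cv2.resize(S[190:290,370:480],None,fx=6,fy=6,interpolation=cv2.INTER_CUBIC))"
```

```text
t 25.65 pos [0.6151 0.1417 0.1085] f [-1.   0.6 -0.9] w 19.7 j7 1.35
 turn [ 0.04  0.07 -0.08] shift [-0.4  0.3 45.5] toolx [-1.     0.001 -0.001] tooly [0.001 1.    0.001]
```

View pics/b2.png

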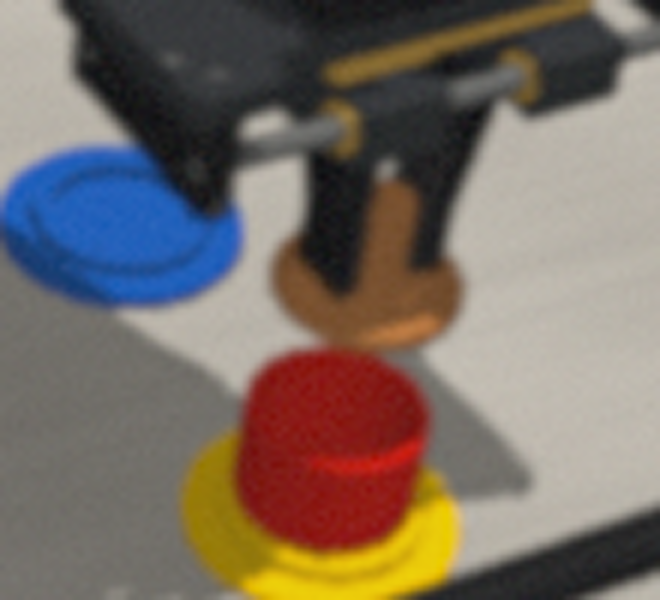

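```bash
python3 -c "
from h import *
s=ctrl.get_state()['position']
S=grab('scene',5)
z=s[2]-.0176
# lid disc: lower edge bottom z+.008 near side
p=proj('scene',[[s[0],s[1],z+.01]])[0]
m=near(hsvmask(S,4,18,110),*p,26);print(m.sum(), p)
for lim in(.2,.5):print('lid',fitfree('scene',S,m,z+.008,.029,lim,0))
m=near(hsvmask(S,172,3,110),424,260,45)
S0=cv2.imread('pics/S.png');m0=near(hsvmask(S0,4,18,110),479,246,38)
for lim in(.2,.5):print('lid0',fitfree('scene',S0,m0,.008,.029,lim,0))
"
```

```text
465 [431.71030744 236.61152189]
lid (array([0.6132, 0.1469]), np.float64(0.0077), 41)
lid (array([0.6132, 0.1464]), np.float64(0.007), 32)
lid0 (array([0.5897, 0.2898]), np.float64(0.00094), 30)
lid0 (array([0.5898, 0.2897]), np.float64(0.00094), 25)
```

Request:
step_arm --pt "0 0 0 0 0.5 15 12" --pt "0 0 0 0 0.5 28 12" --pt "0 0 0 0 0.5 33 12" --pt "0 0 0 0 0.5 33 12" --pt "0 0 0 0 0.5 33 12" --pt "0 0 0 0 0.5 33 12" --pt "0 0 0 0 0.5 33 12" --pt "0 0 0 0 0.5 33 12"

```text
time: 27.05
position: [0.6145, 0.1427, 0.0748]
tool_rot: [-0.001, 3.141, 0.0]
ft_force: [0.8, -0.6, -1.2]
grip_width: 0.226
```

```bash
python3 -c "
from h import *
plan(.6155,.142,.0625)
S=grab('scene',3);cv2.imwrite('pics/b3.png',cv2.resize(S[210:290,370:480],None,fx=7,fy=7,interpolation=cv2.INTER_CUBIC))"
```

```text
t 27.05 pos [0.6145 0.1427 0.0748] f [ 0.8 -0.6 -1.2] w 19.7 j7 1.36
 turn [0.01 0.02 0.04] shift [-1.  -0.7 12.3] toolx [-1.    -0.001 -0.   ] tooly [-0.001  1.     0.   ]
```

View pics/b3.png

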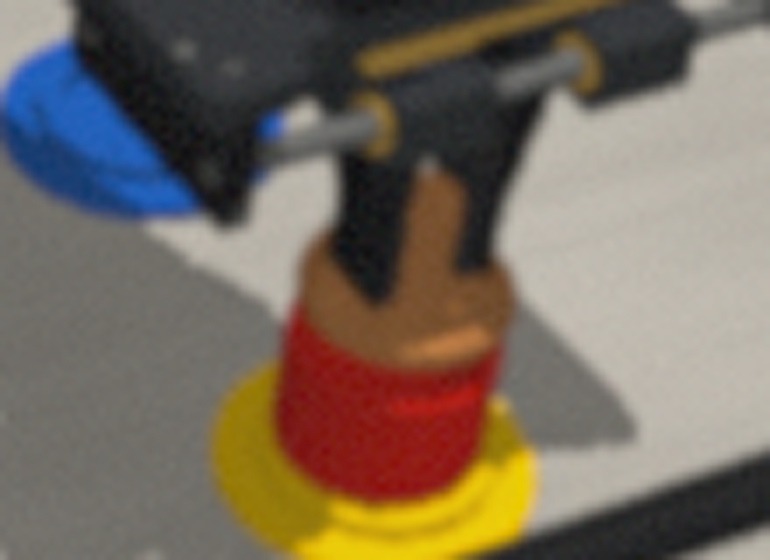

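Request:
step_arm --pt "0 0 0 0 -1.5 0 12" --pt "0 0 0 0 -1.5 2 12" --pt "0 0 0 0 -1.5 4 12" --pt "0 0 0 0 -1.5 6 12" --pt "0 0 0 0 -1.5 8 12" --pt "0 0 0 0 -1.5 10 12" --pt "0 0 0 0 -1.5 10 12" --pt "0 0 0 0 -1.5 10 12"

```text
time: 28.2
position: [0.6145, 0.1412, 0.0646]
tool_rot: [-0.001, 3.141, 0.0]
ft_force: [0.1, 0.4, -0.4]
grip_width: 0.222
```

Request:
step_arm --pt "0 0 0 0 0 1 12" --pt "0 0 0 0 0 2 12" --pt "0 0 0 0 0 3 12" --pt "0 0 0 0 0 3 12" --pt "0 0 0 0 0 3 12" --pt "0 0 0 0 0 3 12" --pt "0 0 0 0 0 3 12" --pt "0 0 0 0 0 3 12"

```text
time: 29.2
position: [0.6144, 0.1412, 0.0616]
tool_rot: [-0.001, 3.141, 0.0]
ft_force: [-0.2, -0.1, -0.1]
grip_width: 0.22
```

Request:
step_arm --pt "0 0 0 0 0 0 30" --pt "0 0 0 0 0 0 45" --pt "0 0 0 0 0 0 45" --pt "0 0 0 0 0 -20 45" --pt "0 0 0 0 0 -70 60" --pt "0 0 0 10 -20 -110 80" --pt "0 0 0 40 -60 -110 87" --pt "0 0 0 80 -110 -110 87"

```text
time: 30.2
position: [0.5359, 0.0318, 0.1739]
tool_rot: [-0.004, 3.138, 0.001]
ft_force: [0.4, -1.0, 0.1]
grip_width: 0.885
```

Request:
step_arm --pt "0 0 0 20 -60 0 87" --pt "0 0 0 40 -110 0 87" --pt "0 0 0 70 -160 0 87" --pt "0 0 0 70 -182 0 87" --pt "0 0 0 70 -182 0 87" --pt "0 0 0 70 -182 0 87" --pt "0 0 0 70 -182 0 87" --pt "0 0 0 70 -182 0 87"

```text
time: 31.2
position: [0.4659, -0.1486, 0.1715]
tool_rot: [0.004, -3.141, -0.0]
ft_force: [0.1, -0.4, -0.6]
grip_width: 0.997
```

```bash
sed -i 's/^plan.*/plan(.465,-.1505,.016)/' chk.py; python3 chk.py; python3 -c "
from h import *
S=cv2.imread('pics/S3.png');T=cv2.imread('pics/T3.png')
m=near(hsvmask(S,4,18,90),426,250,30);ys,xs=np.nonzero(m);print('scene',xs.mean(),ys.mean())
m=near(hsvmask(T,6,18,90),249,185,30);print('top lid',fit('top',m,.058,.029,0))
cv2.imwrite('pics/b4.png',T)
"
```

```text
t 31.2 pos [ 0.4659 -0.1486  0.1715] f [ 0.1 -0.4 -0.6] w 86.8 j7 1.83
 turn [ 0.01 -0.01  0.15] shift [  0.8  -1.9 155.5] toolx [-1.    -0.003  0.   ] tooly [-0.003  1.     0.   ]
(array([0.6502564 , 0.11173421]), np.float64(7.926148968877894), np.float64(0.5081946312411538), 56) (array([0.6103, 0.144 ]), np.float64(0.00095), 30)
122 (array([0.57233697, 0.11633191]), np.float64(9.499840836562838), np.float64(0.828362647535629), 62)
scene 425.7297687861272 256.9364161849711
top lid (array([0.61583116, 0.14197609]), np.float64(0.6611753289471173), np.float64(0.12718782574069307), 40)
```

View pics/a8.png

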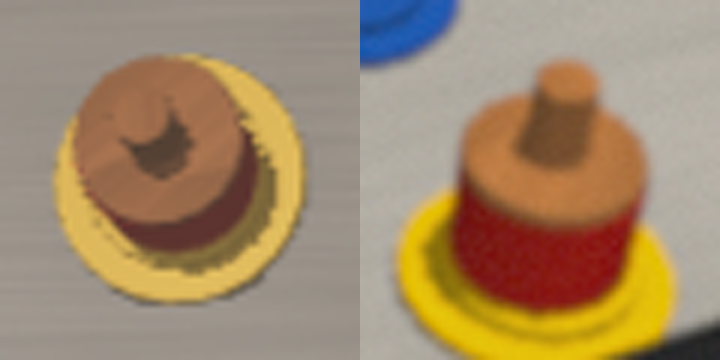

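View pics/b4.png

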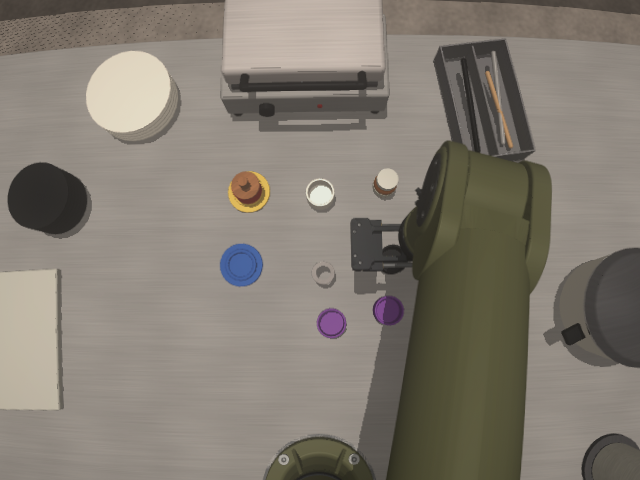

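Request:
step_arm --pt "0 0 0 0.5 -1.5 50 87" --pt "0 0 0 0.5 -1.5 100 87" --pt "0 0 0 0.5 -1.5 130 87" --pt "0 0 0 0.5 -1.5 150 87" --pt "0 0 0 0.5 -1.5 155 87" --pt "0 0 0 0.5 -1.5 155 87" --pt "0 0 0 0.5 -1.5 155 87" --pt "0 0 0 0.5 -1.5 155 87"

```text
time: 32.5
position: [0.4658, -0.1513, 0.0174]
tool_rot: [-0.001, 3.14, -0.0]
ft_force: [0.2, 0.0, -0.1]
grip_width: 1.0
```

Request:
step_arm --pt "0 0 0 0 0 0 50" --pt "0 0 0 0 0 0 50" --pt "0 0 0 0 0 0 50" --pt "0 0 0 0 0 0 50" --pt "0 0 0 0 0 0 50" --pt "0 0 0 0 0 0 50" --pt "0 0 0 0 0 0 50" --pt "0 0 0 0 0 0 50"

```text
time: 33.5
position: [0.4651, -0.1512, 0.0166]
tool_rot: [-0.001, 3.142, 0.0]
ft_force: [0.6, -0.2, 0.8]
grip_width: 0.668
```

Request:
step_arm --pt "0 0 0 0 0 -30 50" --pt "0 0 0 0 0 -80 50" --pt "0 0 0 0 0 -120 50" --pt "0 0 0 0 40 -120 50" --pt "0 0 0 0 100 -120 50" --pt "0 0 0 0 160 -120 50" --pt "0 0 0 0 220 -120 50" --pt "0 0 0 2 270 -120 50"

```text
time: 34.5
position: [0.4623, 0.1212, 0.1363]
tool_rot: [0.003, -3.142, -0.001]
ft_force: [1.1, -0.4, -1.5]
grip_width: 0.672
```

Request:
step_arm --pt "0 0 0 1.5 20 0 50" --pt "0 0 0 2.5 37 0 50" --pt "0 0 0 2.5 37 30 50" --pt "0 0 0 2.5 37 60 50" --pt "0 0 0 2.5 37 80 50" --pt "0 0 0 2.5 37 90 50" --pt "0 0 0 2.5 37 90 50" --pt "0 0 0 2.5 37 90 50"

```text
time: 35.5
position: [0.4612, 0.1559, 0.0474]
tool_rot: [-0.0, 3.14, 0.001]
ft_force: [0.5, 0.0, -0.2]
grip_width: 0.672
```

```bash
python3 -c "
from h import *
plan(.461,.1563,.0226)
S=grab('scene',5);s=ctrl.get_state()['position']
g=cv2.cvtColor(S,cv2.COLOR_BGR2GRAY);cv2.imwrite('pics/b5.png',cv2.resize(S[180:260,335:445],None,fx=7,fy=7,interpolation=cv2.INTER_CUBIC))"
```

```text
t 35.5 pos [0.4612 0.1559 0.0474] f [ 0.5  0.  -0.2] w 58.4 j7 1.21
 turn [0.04 0.09 0.02] shift [ 0.2  0.4 24.8] toolx [-1.    -0.    -0.002] tooly [-0.     1.     0.001]
```

View pics/b5.png

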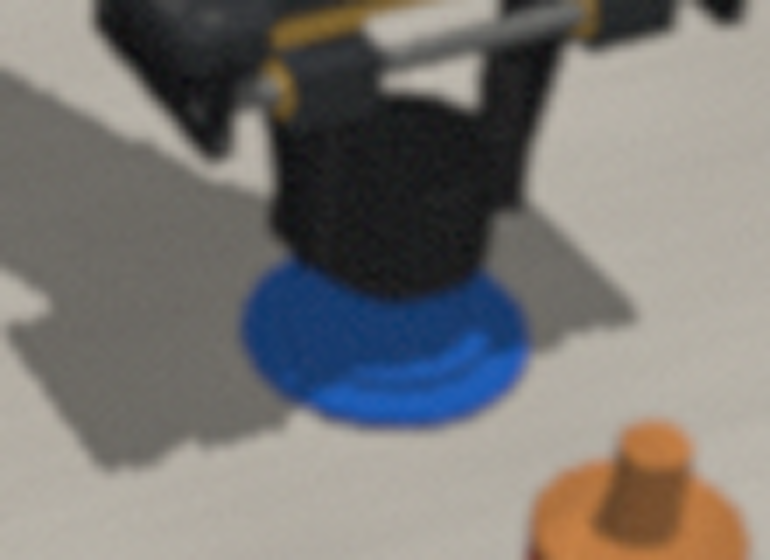

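Request:
step_arm --pt "0 0 0 0 -0.5 8 50" --pt "0 0 0 0 -0.5 13 50" --pt "0 0 0 0 -0.5 16 50" --pt "0 0 0 0 -0.5 18 50" --pt "0 0 0 0 -0.5 20 50" --pt "0 0 0 0 -0.5 22 50" --pt "0 0 0 0 -0.5 22 50" --pt "0 0 0 0 -0.5 22 50"

```text
time: 36.75
position: [0.4604, 0.1553, 0.0246]
tool_rot: [-0.001, 3.141, 0.0]
ft_force: [-0.6, -0.7, -1.0]
grip_width: 0.673
```

Free of side forces at foot height 8 mm. Two more mm, then release.

Request:
step_arm --pt "0 0 0 0 0 1 50" --pt "0 0 0 0 0 2 50" --pt "0 0 0 0 0 2.5 50" --pt "0 0 0 0 0 2.5 50" --pt "0 0 0 0 0 2.5 50" --pt "0 0 0 0 0 2.5 50" --pt "0 0 0 0 0 2.5 50" --pt "0 0 0 0 0 2.5 50"

```text
time: 37.75
position: [0.4604, 0.1553, 0.0225]
tool_rot: [-0.001, 3.141, 0.0]
ft_force: [-2.6, -0.8, 5.0]
grip_width: 0.674
```

Request:
step_arm --pt "0 0 0 0 0 0 60" --pt "0 0 0 0 0 0 70" --pt "0 0 0 0 0 0 80" --pt "0 0 0 0 0 0 80" --pt "0 0 0 0 0 -20 80" --pt "0 0 0 0 0 -60 80" --pt "0 0 0 0 0 -110 80" --pt "0 0 0 0 0 -150 80"

```text
time: 38.75
position: [0.4607, 0.1554, 0.1741]
tool_rot: [-0.001, 3.14, 0.001]
ft_force: [0.7, -0.4, -0.6]
grip_width: 0.92
```

Request:
step_arm --pt "0 0 0 -30 -40 0 87" --pt "0 0 0 -60 -80 0 87" --pt "0 0 0 -100 -120 0 87" --pt "0 0 0 -140 -163 0 87" --pt "0 0 0 -140 -163 0 87" --pt "0 0 0 -140 -163 0 87" --pt "0 0 0 -140 -163 0 87" --pt "0 0 0 -140 -163 0 87"

```text
time: 39.75
position: [0.6001, -0.0062, 0.1724]
tool_rot: [-0.004, 3.141, 0.001]
ft_force: [0.1, -0.9, 0.6]
grip_width: 1.002
```

```bash
cat > chk2.py <<'E'
from h import *
plan(.601,-.009,.016)
S=grab('scene',3);T=grab('top',3);cv2.imwrite('pics/T4.png',T);cv2.imwrite('pics/S4.png',S)
g=cv2.cvtColor(T,cv2.COLOR_BGR2GRAY);gs=cv2.cvtColor(S,cv2.COLOR_BGR2GRAY)
for th in(48,55,62):
  m=near(g<th,241,263,24);print('top',fit('top',m,.052,.029))
  m=near(gs<th,392,215,24);print('scene',fit('scene',m,.052,.029))
a=cv2.resize(T[235:295,211:271],None,fx=6,fy=6,interpolation=cv2.INTER_CUBIC);b=cv2.resize(S[185:245,360:420],None,fx=6,fy=6,interpolation=cv2.INTER_CUBIC)
cv2.imwrite('pics/a9.png',np.hstack([a,b]))
E
python3 chk2.py
```

```text
t 39.75 pos [ 0.6001 -0.0062  0.1724] f [ 0.1 -0.9  0.6] w 87.1 j7 1.6
 turn [0.04 0.02 0.16] shift [ -0.8  -2.9 156.4] toolx [-1.    -0.003 -0.   ] tooly [-0.003  1.     0.001]
top (array([0.45818088, 0.14769408]), np.float64(3.4092059229583005), np.float64(-0.5034464023097387), 66)
scene (array([0.42927464, 0.17064574]), np.float64(6.945603405191854), np.float64(-3.159984602622311), 20)
top (array([0.45969677, 0.15266461]), np.float64(4.8420989510489925), np.float64(-3.014731190847251), 69)
scene (array([0.42902377, 0.16982437]), np.float64(7.578697366944556), np.float64(-3.629115373684826), 23)
top (array([0.46038069, 0.15487704]), np.float64(0.5638221633215188), np.float64(-0.10905156647148607), 41)
scene (array([0.4292868, 0.1683239]), np.float64(7.3095656769436905), np.float64(-2.994353976286416), 21)
```

View pics/a9.png

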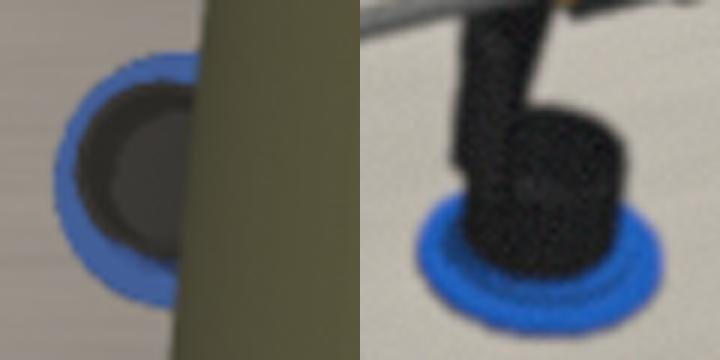

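Request:
step_arm --pt "0 0 0 -1 -2.5 50 87" --pt "0 0 0 -1 -2.5 100 87" --pt "0 0 0 -1 -2.5 130 87" --pt "0 0 0 -1 -2.5 150 87" --pt "0 0 0 -1 -2.5 156 87" --pt "0 0 0 -1 -2.5 156 87" --pt "0 0 0 -1 -2.5 156 87" --pt "0 0 0 -1 -2.5 156 87"

```text
time: 41.05
position: [0.6023, -0.0101, 0.0172]
tool_rot: [-0.001, 3.14, 0.0]
ft_force: [0.1, 0.2, 0.1]
grip_width: 1.0
```

```bash
python3 chk2.py
```

```text
t 41.05 pos [ 0.6023 -0.0101  0.0172] f [0.1 0.2 0.1] w 87.0 j7 1.64
 turn [0.02 0.12 0.04] shift [1.3 1.1 1.2] toolx [-1.    -0.001 -0.002] tooly [-0.001  1.     0.   ]
top (array([0.45545985, 0.14743899]), np.float64(3.301503725435655), np.float64(0.3419338963799341), 70)
scene (array([0.46639906, 0.14959458]), np.float64(1.5576734019944445), np.float64(-0.5896272361912349), 29)
top (array([0.46023844, 0.15374883]), np.float64(0.8004486414384353), np.float64(-0.19469420004765392), 41)
scene (array([0.46176292, 0.14703013]), np.float64(5.641162641547617), np.float64(1.5457812493581133), 45)
top (array([0.46038284, 0.15481067]), np.float64(0.568440142872168), np.float64(-0.13147280557399077), 40)
scene (array([0.46101024, 0.14795081]), np.float64(5.86965118860142), np.float64(2.0281650328481593), 45)
```

View pics/a9.png

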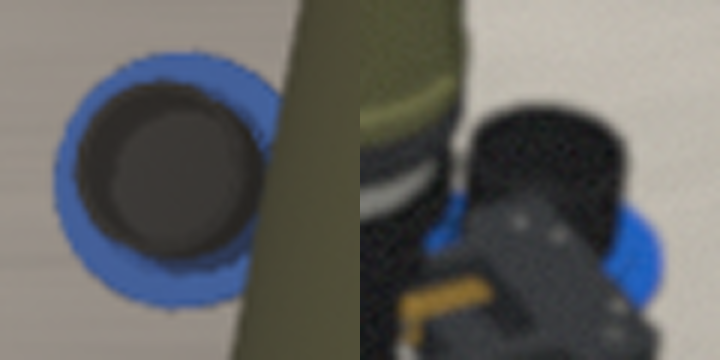

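View pics/S4.png

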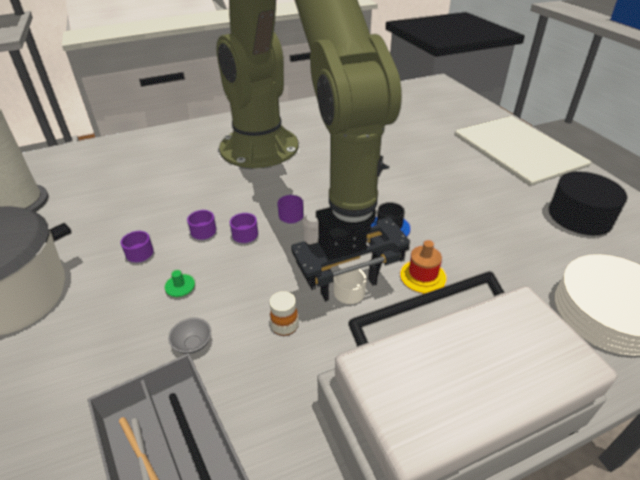

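Request:
step_arm --pt "0 0 0 0 0.5 0.5 50" --pt "0 0 0 0 0.5 0.5 50" --pt "0 0 0 0 0.5 0.5 50" --pt "0 0 0 0 0.5 0.5 50" --pt "0 0 0 0 0.5 0.5 50" --pt "0 0 0 0 0.5 0.5 50" --pt "0 0 0 0 0.5 0.5 50" --pt "0 0 0 0 0.5 0.5 50"

```text
time: 42.35
position: [0.6015, -0.0095, 0.0156]
tool_rot: [-0.001, 3.142, 0.0]
ft_force: [0.2, 0.3, -0.0]
grip_width: 0.667
```

Request:
step_arm --pt "0 0 0 0 0 -30 50" --pt "0 0 0 0 0 -80 50" --pt "0 0 0 0 0 -120 50" --pt "0 0 0 30 30 -120 50" --pt "0 0 0 70 70 -120 50" --pt "0 0 0 105 110 -120 50" --pt "0 0 0 130 145 -120 50" --pt "0 0 0 141.5 165 -120 50"

```text
time: 43.35
position: [0.458, 0.1571, 0.1355]
tool_rot: [0.005, -3.141, -0.001]
ft_force: [0.7, 0.2, -1.7]
grip_width: 0.667
```

Request:
step_arm --pt "0 0 0 0 0 0 50" --pt "0 0 0 0 0 20 50" --pt "0 0 0 0 0 40 50" --pt "0 0 0 0 0 56 50" --pt "0 0 0 0 0 56 50" --pt "0 0 0 0 0 56 50" --pt "0 0 0 0 0 56 50" --pt "0 0 0 0 0 56 50"

```text
time: 44.35
position: [0.4603, 0.1555, 0.0802]
tool_rot: [-0.001, 3.14, 0.001]
ft_force: [-0.4, -0.1, -0.3]
grip_width: 0.667
```

```bash
python3 -c "
from h import *
plan(.460,.1553,.0596)
S=grab('scene',3);cv2.imwrite('pics/b6.png',cv2.resize(S[160:250,335:445],None,fx=6,fy=6,interpolation=cv2.INTER_CUBIC))"
```

```text
t 44.35 pos [0.4603 0.1555 0.0802] f [-0.4 -0.1 -0.3] w 58.1 j7 1.2
 turn [0.03 0.07 0.05] shift [ 0.3 -0.2 20.6] toolx [-1.    -0.001 -0.001] tooly [-0.001  1.     0.001]
```

View pics/b6.png

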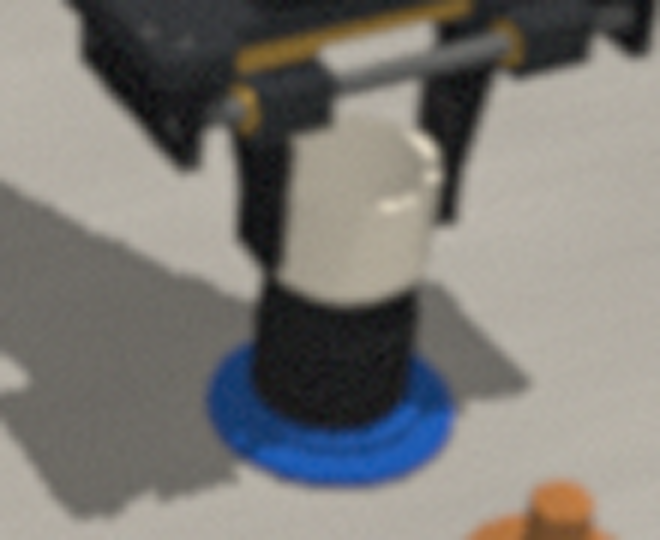

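Request:
step_arm --pt "0 0 0 0 0 6 50" --pt "0 0 0 0 0 10 50" --pt "0 0 0 0 0 13 50" --pt "0 0 0 0 0 15 50" --pt "0 0 0 0 0 17 50" --pt "0 0 0 0 0 18 50" --pt "0 0 0 0 0 18 50" --pt "0 0 0 0 0 18 50"

```text
time: 45.5
position: [0.4599, 0.1553, 0.0616]
tool_rot: [-0.001, 3.141, 0.0]
ft_force: [-0.5, 0.5, -1.0]
grip_width: 0.668
```

Request:
step_arm --pt "0 0 0 0 0 1 50" --pt "0 0 0 0 0 2 50" --pt "0 0 0 0 0 2.5 50" --pt "0 0 0 0 0 2.5 50" --pt "0 0 0 0 0 2.5 50" --pt "0 0 0 0 0 2.5 50" --pt "0 0 0 0 0 2.5 50" --pt "0 0 0 0 0 2.5 50"

```text
time: 46.5
position: [0.46, 0.1553, 0.0594]
tool_rot: [-0.001, 3.141, 0.0]
ft_force: [-1.7, -0.4, 4.2]
grip_width: 0.663
```

Request:
step_arm --pt "0 0 0 0 0 0 60" --pt "0 0 0 0 0 0 70" --pt "0 0 0 0 0 0 80" --pt "0 0 0 0 0 0 80" --pt "0 0 0 0 0 -20 80" --pt "0 0 0 0 0 -60 80" --pt "0 0 0 0 0 -100 80" --pt "0 0 0 0 -40 -110 60"

```text
time: 47.5
position: [0.4615, 0.1182, 0.1721]
tool_rot: [-0.01, 3.136, 0.004]
ft_force: [-0.3, -1.1, -1.1]
grip_width: 0.867
```

Request:
step_arm --pt "0 0 0 -1 -60 0 60" --pt "0 0 0 -1 -120 0 60" --pt "0 0 0 -1 -180 0 60" --pt "0 0 0 -2 -240 0 60" --pt "0 0 0 -2 -300 0 60" --pt "0 0 0 -3 -360 0 60" --pt "0 0 0 -3 -411 0 60" --pt "0 0 0 -3 -411 0 60"

```text
time: 48.5
position: [0.4615, -0.3007, 0.1691]
tool_rot: [-0.011, -3.141, 0.005]
ft_force: [-0.1, 0.9, -0.4]
grip_width: 0.689
```

```bash
python3 -c "
from h import *
plan(.463,-.2957,.0185)
S=grab('scene',3);T=grab('top',3);cv2.imwrite('pics/T5.png',T);cv2.imwrite('pics/S5.png',S)
g=cv2.cvtColor(T,cv2.COLOR_BGR2GRAY);gs=cv2.cvtColor(S,cv2.COLOR_BGR2GRAY)
for th in(140,155,170):
  print('top',fit('top',near(g>th,238,260,24),.090,.029)); print('scene',fit('scene',near(gs>th+25,390,200,22),.090,.029))
a=cv2.resize(T[230:290,206:266],None,fx=6,fy=6,interpolation=cv2.INTER_CUBIC);b=cv2.resize(S[180:240,360:420],None,fx=6,fy=6,interpolation=cv2.INTER_CUBIC)
cv2.imwrite('pics/b7.png',np.hstack([a,b]))"
```

```text
t 48.5 pos [ 0.4615 -0.3007  0.1691] f [-0.1  0.9 -0.4] w 59.9 j7 2.17
 turn [-0.17 -0.04 -0.4 ] shift [ -1.6   5.5 150.6] toolx [-1.     0.007  0.001] tooly [ 0.007  1.    -0.003]
top (array([0.46114983, 0.15729607]), np.float64(0.4810471179748181), np.float64(-0.041309093375125956), 42)
scene (array([0.43028871, 0.16778099]), np.float64(1.9032086233472039), np.float64(0.8849982090537846), 34)
top (array([0.46071284, 0.15610548]), np.float64(0.658973192816615), np.float64(-0.1441503978027488), 43)
scene (array([0.45184283, 0.15815862]), np.float64(5.217102114130649), np.float64(3.559012100773026), 54)
top (array([0.46012194, 0.15538088]), np.float64(0.6377056316812344), np.float64(-0.1907002428724609), 41)
scene (array([0.45806764, 0.15468689]), np.float64(1.028465843583708), np.float64(0.19416064874066002), 32)
```

View pics/b7.png

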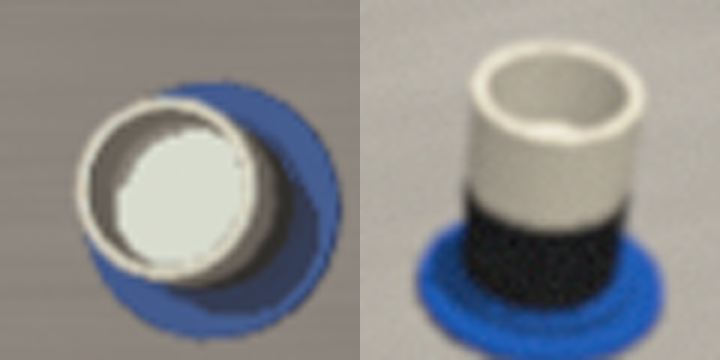

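Request:
step_arm --pt "0 0 0 0 0 0 60" --pt "0 0 0 0 0 50 60" --pt "0 0 0 0 0 90 60" --pt "0 0 0 0 0 125 60" --pt "0 0 0 0 0 145 60" --pt "0 0 0 0 0 145 60" --pt "0 0 0 0 0 145 60" --pt "0 0 0 0 0 145 60"

```text
time: 49.8
position: [0.4642, -0.2961, 0.0253]
tool_rot: [-0.002, 3.139, -0.001]
ft_force: [0.6, -0.5, 0.2]
grip_width: 0.692
```

```bash
python3 -c "
from h import *
plan(.463,-.2957,.0185)
S=grab('scene',2);cv2.imwrite('pics/b8.png',cv2.resize(S[230:320,120:240],None,fx=6,fy=6,interpolation=cv2.INTER_CUBIC))"
```

```text
t 49.8 pos [ 0.4642 -0.2961  0.0253] f [ 0.6 -0.5  0.2] w 60.2 j7 2.27
 turn [-0.04  0.13  0.06] shift [1.2 0.4 6.8] toolx [-1.    -0.001 -0.002] tooly [-0.001  1.    -0.001]
```

View pics/b8.png

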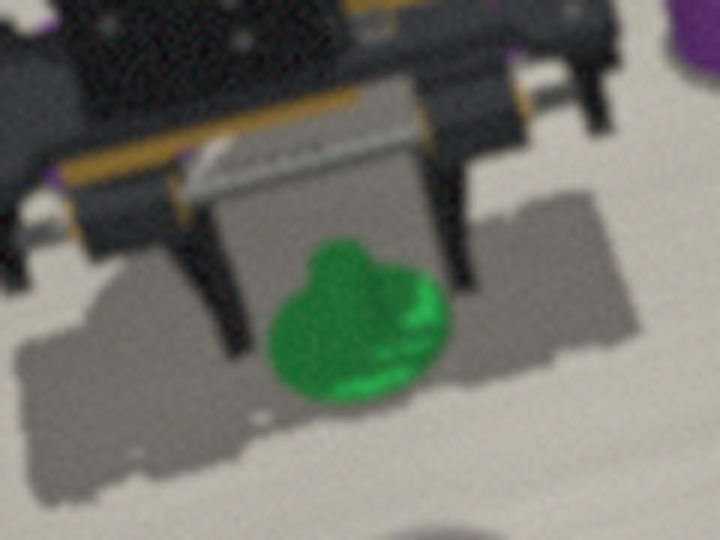

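Request:
step_arm --pt "0 0 0 1 0.5 5 60" --pt "0 0 0 1 0.5 7 40" --pt "0 0 0 1 0.5 7 12" --pt "0 0 0 1 0.5 7 12" --pt "0 0 0 1 0.5 7 12" --pt "0 0 0 1 0.5 7 12" --pt "0 0 0 1 0.5 7 12" --pt "0 0 0 1 0.5 7 12"

```text
time: 50.9
position: [0.4622, -0.2953, 0.0171]
tool_rot: [-0.001, 3.141, -0.0]
ft_force: [0.1, -0.0, 0.2]
grip_width: 0.222
```

```bash
python3 -c "
from h import *
plan(.460,.1553,.1005)
S=grab('scene',2);cv2.imwrite('pics/b9.png',cv2.resize(S[230:320,120:240],None,fx=6,fy=6,interpolation=cv2.INTER_CUBIC))
for n,im in(('now',S),('old',cv2.imread('pics/S.png'))):
  m=near(hsvmask(im,50,80,60),180,286,30);print(n,fitfree('scene',im,m,.008,.029,.3,0))"
```

```text
t 50.9 pos [ 0.4622 -0.2953  0.0171] f [ 0.1 -0.   0.2] w 19.3 j7 2.28
 turn [-0.    0.02  0.04] shift [  1.9 450.6 -83.4] toolx [-1.    -0.001 -0.   ] tooly [-0.001  1.    -0.   ]
now (array([ 0.4602, -0.2964]), np.float64(0.0007), 32)
old (array([ 0.4608, -0.2968]), np.float64(0.00079), 32)
```

View pics/b9.png

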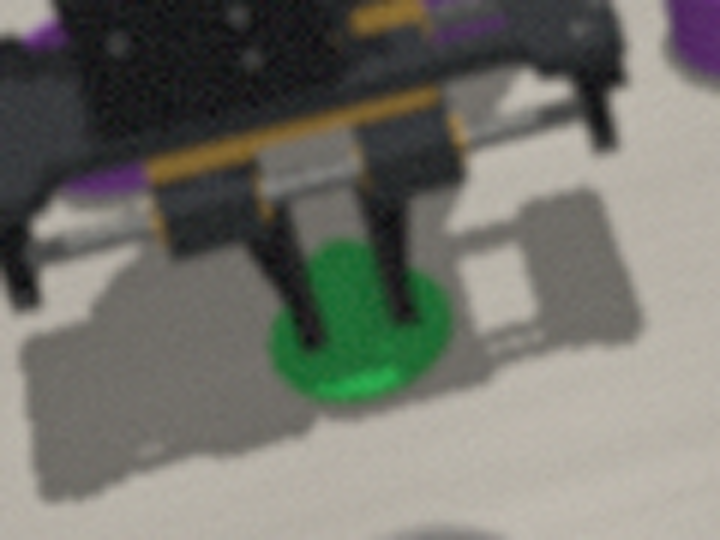

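Request:
step_arm --pt "0 0 0 0 0 -30 12" --pt "0 0 0 0 0 -80 12" --pt "0 0 0 0 0 -125 12" --pt "0 0 0 0 40 -130 12" --pt "0 0 0 0 90 -130 12" --pt "0 0 0 0 140 -130 12" --pt "0 0 0 0 190 -130 12" --pt "0 0 0 1 240 -130 12"

```text
time: 52.0
position: [0.4607, -0.0536, 0.1471]
tool_rot: [-0.001, 3.141, 0.001]
ft_force: [1.0, 0.5, -1.3]
grip_width: 0.224
```

Request:
step_arm --pt "0 0 0 1 50 0 12" --pt "0 0 0 1 100 0 12" --pt "0 0 0 1 150 0 12" --pt "0 0 0 1.5 190 0 12" --pt "0 0 0 1.5 210.5 0 12" --pt "0 0 0 1.5 210.5 0 12" --pt "0 0 0 1.5 210.5 15 12" --pt "0 0 0 1.5 210.5 30 12"

```text
time: 53.0
position: [0.4592, 0.1537, 0.1158]
tool_rot: [-0.002, -3.141, 0.001]
ft_force: [-0.0, -0.2, -0.7]
grip_width: 0.225
```

```bash
python3 -c "
from h import *
plan(.460,.1553,.0991)
S=grab('scene',3);cv2.imwrite('pics/c1.png',cv2.resize(S[140:240,335:445],None,fx=6,fy=6,interpolation=cv2.INTER_CUBIC))"
```

```text
t 53.0 pos [0.4592 0.1537 0.1158] f [-0.  -0.2 -0.7] w 19.6 j7 1.2
 turn [-0.03 -0.03 -0.09] shift [-0.8  1.6 16.6] toolx [-1.     0.002  0.001] tooly [ 0.002  1.    -0.   ]
```

View pics/c1.png

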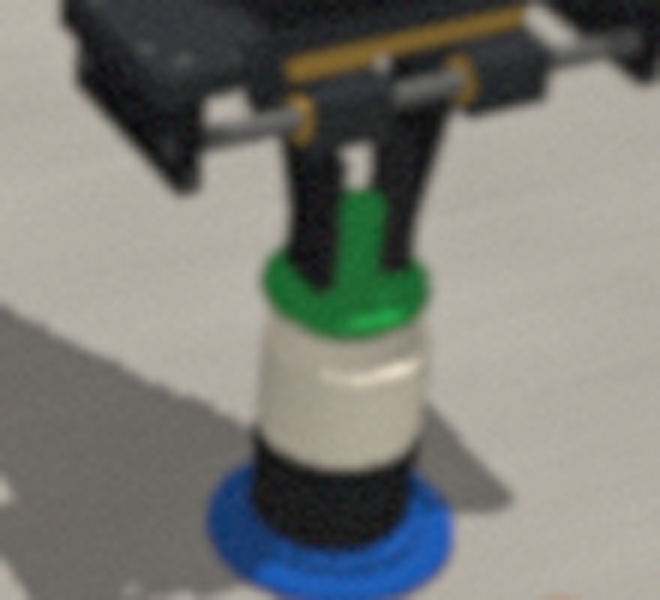

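Request:
step_arm --pt "0 0 0 0 0.5 0 12" --pt "0 0 0 0 0.5 2 12" --pt "0 0 0 0 0.5 5 12" --pt "0 0 0 0 0.5 8 12" --pt "0 0 0 0 0.5 10 12" --pt "0 0 0 0 0.5 12 12" --pt "0 0 0 0 0.5 13 12" --pt "0 0 0 0 0.5 13 12"

```text
time: 54.15
position: [0.4593, 0.1558, 0.104]
tool_rot: [0.001, -3.142, -0.0]
ft_force: [0.2, 0.2, 0.7]
grip_width: 0.223
```

Request:
step_arm --pt "0 0 0 -0.5 0 1 12" --pt "0 0 0 -0.5 0 2 12" --pt "0 0 0 -0.5 0 3 12" --pt "0 0 0 -0.5 0 4 12" --pt "0 0 0 -0.5 0 4.5 12" --pt "0 0 0 -0.5 0 4.5 12" --pt "0 0 0 -0.5 0 4.5 12" --pt "0 0 0 -0.5 0 4.5 12"

```text
time: 55.15
position: [0.4599, 0.1558, 0.0996]
tool_rot: [-0.001, 3.141, 0.0]
ft_force: [0.3, -0.2, -0.7]
grip_width: 0.223
```

Request:
step_arm --pt "0 0 0 0 0 0.5 12" --pt "0 0 0 0 0 1 12" --pt "0 0 0 0 0 1 12" --pt "0 0 0 0 0 1 12" --pt "0 0 0 0 0 1 20" --pt "0 0 0 0 0 1 30" --pt "0 0 0 0 0 1 45" --pt "0 0 0 0 0 1 45"

```text
time: 56.15
position: [0.4597, 0.1558, 0.0982]
tool_rot: [0.001, -3.141, 0.0]
ft_force: [-0.1, -0.0, 0.3]
grip_width: 0.469
```

Request:
step_arm --pt "0 0 0 0 0 -15 45" --pt "0 0 0 0 0 -50 45" --pt "0 0 0 0 0 -100 45" --pt "0 0 0 0 -40 -100 45" --pt "0 0 0 0 -90 -100 45" --pt "0 0 0 0 -150 -100 45" --pt "0 0 0 0 -210 -100 45" --pt "0 0 0 0 -260 -100 45"

```text
time: 57.15
position: [0.46, -0.1068, 0.1999]
tool_rot: [0.001, 3.139, 0.0]
ft_force: [0.6, -0.7, -0.7]
grip_width: 0.516
```

Request:
step_arm --pt "0 0 0 0 -60 0 45" --pt "0 0 0 0 -120 0 45" --pt "0 0 0 0 -150 0 45" --pt "0 0 0 0 -150 0 45" --pt "0 0 0 0 -150 0 45" --pt "0 0 0 0 -150 0 45" --pt "0 0 0 0 -150 0 45" --pt "0 0 0 0 -150 0 45"

```text
time: 58.15
position: [0.4603, -0.2536, 0.1986]
tool_rot: [-0.003, 3.141, 0.0]
ft_force: [-0.0, -0.2, -0.4]
grip_width: 0.516
```

```bash
python3 -c "
from h import *
plan(.460,.1553,.0991)
S=grab('scene',5);T=grab('top',5);cv2.imwrite('pics/T6.png',T);cv2.imwrite('pics/S6.png',S)
m=near(hsvmask(T,50,85,80),237,260,26);print('green top',fit('top',m,.096,.029))
m=near(hsvmask(S,50,85,80),390,185,26);print('green scene near',fitfree('scene',S,m,.090,.029,.3,0))
m=near(hsvmask(T,6,18,90),249,185,30);print('wood top',fit('top',m,.058,.029,0))
a=cv2.resize(T[220:290,196:266],None,fx=5,fy=5,interpolation=cv2.INTER_CUBIC);b=cv2.resize(S[165:245,350:430],None,fx=5,fy=5,interpolation=cv2.INTER_CUBIC)
c=cv2.resize(S[230:290,394:454],None,fx=5,fy=5,interpolation=cv2.INTER_CUBIC)
o=np.zeros((400,1050,3),np.uint8);o[:350,:350]=a;o[:400,350:750]=b;o[:300,750:1050]=c
cv2.imwrite('pics/c2.png',cv2.resize(o,(790,301)))"
```

```text
t 58.15 pos [ 0.4603 -0.2536  0.1986] f [-0.  -0.2 -0.4] w 44.9 j7 2.07
 turn [0.02 0.01 0.1 ] shift [-4.000e-01  4.089e+02  9.960e+01] toolx [-1.    -0.002 -0.   ] tooly [-0.002  1.     0.   ]
green top (array([0.46038624, 0.15566128]), np.float64(0.43664711369256876), np.float64(-0.05954089075384563), 41)
green scene near (array([0.4561, 0.1566]), np.float64(0.00077), 28)
wood top (array([0.61583127, 0.14197602]), np.float64(0.6612088991420875), np.float64(0.1272484509234253), 40)
```

View pics/c2.png

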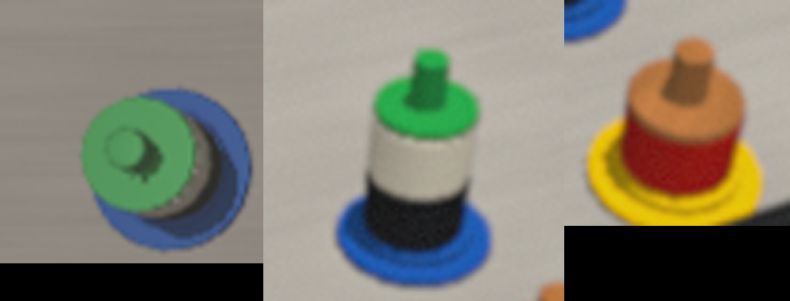

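View pics/S6.png

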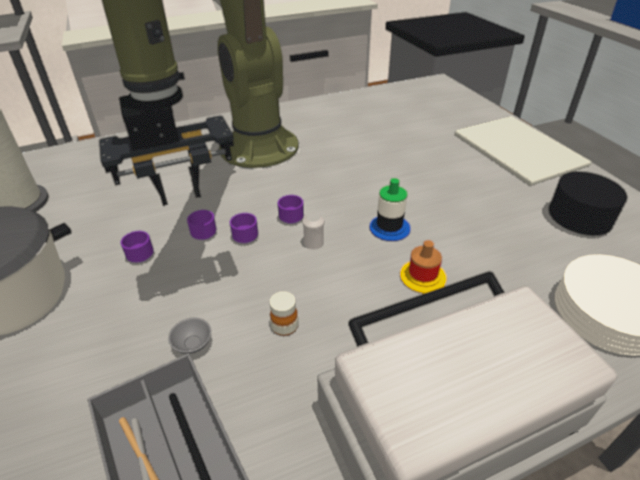

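```bash
python3 -c "
from h import *
S=cv2.imread('pics/S6.png');T=cv2.imread('pics/T6.png')
for nm,h,(x,y),z0,hs,ht in(('wood',(4,18,90),(.6155,.142),.044,(427,258),(247,187)),('green',(50,85,80),(.4602,.1555),.082,(393,190),(237,260))):
  for n,im,c in(('scene',S,hs),('top',T,ht)):
    m=near(hsvmask(im,*h),*c,30).astype(np.uint8)
    pt,pb=proj(n,[[x,y,z0+.044],[x,y,z0+.014]])
    print(nm,n,'exp knob top',pt.round(1),'base',pb.round(1))
    if n=='scene':
      ys,xs=np.nonzero(m)
      for r in range(ys.min(),ys.max()+1,2): q=xs[ys==r]; print(r,q.min(),q.max(),(q.min()+q.max())/2)
"
```

```text
wood scene exp knob top [429.6 242.7] base [427.2 254.9]
240 426 429 427.5
242 424 432 428.0
244 424 433 428.5
246 418 432 425.0
248 414 434 424.0
250 412 437 424.5
252 411 439 425.0
254 411 440 425.5
256 411 441 426.0
258 411 441 426.0
260 410 441 425.5
262 410 440 425.0
264 410 440 425.0
266 409 440 424.5
268 409 439 424.0
270 409 438 423.5
272 409 438 423.5
274 410 437 423.5
276 411 436 423.5
278 413 435 424.0
280 417 432 424.5
wood top exp knob top [242. 181.] base [244.8 185.1]
green scene exp knob top [395.  179.7] base [393.6 192.1]
178 392 395 393.5
180 391 398 394.5
182 391 398 394.5
184 390 398 394.0
186 385 398 391.5
188 382 403 392.5
190 380 405 392.5
192 380 406 393.0
194 380 406 393.0
196 381 406 393.5
198 382 405 393.5
200 386 402 394.0
green top exp knob top [229.4 259.3] base [232.9 260.8]
```

```bash
python3 -c "
from bench import ctrl
print(ctrl.close_job(), ctrl.get_state()['time'])"
```

```text
the job is handed in; nothing more can be done
the job is handed in; nothing more can be done
```

I built both stacks and handed the job in at about 58.7 s of the 144 s allowed:
- **Blue stand:** black pot, then white pot, then green lid.
- **Yellow stand:** red pot, then wooden lid.

**Mend:** the red pot first sat about 3–4 mm off centre and pressed against the socket ring. I regrasped it and moved it about 3 mm. Pressing on its rim with about 14 N then did not move it, and the rim read 52.5 mm against a nominal 52 mm.

**Last checks:**
- **Seating:** TCP heights at release put every foot and lid within about 1 mm of fully home.
- **Level:** in the scene view, the sideways lean of both lid knobs matched that of upright ones. Tilt in the camera's viewing direction was only judged by eye.
- **Centring:** the top view puts each lid and the white pot within about 1.5 mm of the pot below.
- **Clear of the robot:** the gripper was open and away from everything.
- **Bystanders:** the shaker, jar and bowl looked untouched in the last picture. I did not measure their positions.

**What disagreed:** the two cameras differ by about 3 mm in y, so how well each pot is centred on its stand is less certain. The top view puts the black pot about 3 mm off the blue stand's centre and the red pot about 1 mm off the yellow one's. In the scene view the black pot looked centred by eye, while the red pot measured about 2 mm off. By my estimate, a foot seated in the socket can be at most about 4 mm off, which is inside the 6 mm limit. One scene-view fit, of the red pot's lower edge, implied a tilt; I put it down to the red and yellow blending there, because the press test and the level lid contradict it.

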